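Jars off the heat: cooker off, jars on the board, lids checked

ROBOT

A 6-joint arm with a two-finger parallel gripper is mounted at the origin on the work surface. World frame = base frame: x ahead of the robot, y to its left, z up, the work surface at z = 0. Lengths are in m, angles in rad, forces in N, time in s.
With the tool pointing down it reaches from about 0.225 to 0.875 m from the base axis. Payload 3.4 kg.
Tool frame: the origin (TCP) lies at the very end of the fingers, on their centre line; the grasp point (between the pads) lies 19 mm behind it (manip.tcp_to_grasp is the distance from the TCP to the grasp point, in m); z points along the fingers, y is the line along which they close (so a half turn about z gives the same grasp; the last joint's range is limited). The gripper opens to 85 mm and grips with 20 to 120 N. Pads are 22 mm wide; open, the fingers measure 114 mm over their backs; the gripper's body (76 mm by 85 mm) begins 54 mm behind the grasp point. The pads swing forward as they close: fully open they stand 13 mm farther back than shut.
Start: joints at [-1.221, 0.276, 1.505, -0, 1.361, -0.121], TCP at [0.261, -0.512, 0.231] pointing down, gripper open.
Joint ranges: [-2.89, 2.89], [-0.75, 2.08], [0.22, 2.7], [-1.18, 4.32], [0.11, 2.71], [-2.7, 2.7]. Speed limits (rad/s): [2.57, 2.57, 3.14, 3.14, 3.14, 3.14].

INTERFACE

Orientations are given as a unit quaternion [w, x, y, z].
In Python, from rig import status, get_image, job, manip gives the robot as it stands.
- The arm moves only by the tool apply_moves, never from a script. Its arguments are lists of equal length, an entry for each row: "xyz": the shift along the tool's x, y, z each as a share of 0.3 m, from -1 to 1, a list of three; "rot": the turn, a rotation vector about the tool's x, y, z each as a share of 60 degrees, from -1 to 1, a list of three; "hand": the opening, from -1 (shut) to 1 (fully open). A call has 1 to 8 rows; each row shifts and turns the commanded pose from where the row before left it, along the tool's axes as they then stand; what a row does not reach is not made up. A row lasts 1/8 s, in which the tool goes at most 62.5 mm and 10.7 degrees, less where a joint would pass 70% of its speed; a pose out of reach is approached as far as the arm can. A call with a number of a shift or a turn outside -1 to 1 is refused whole. A call with a gripper value outside its range is refused whole. The fingers move at their own pace and stop on an object; "force" is the grip in N (left out, the last holds). Time passes only in rows, so rows that do not move let the fingers close. It gives the time, the measured TCP pose, the force, the opening and the grip force at its end, in the units of the state.
- status.get_state(): the state, without advancing time (a new reading comes with each control period).
- get_image(name): name is "side" or "top" or "wrist"; returns a dict with "pixels" (400x640x3 uint8, red, green, blue), "fovy" (degrees; the focal length in pixels is half the picture's height over the tangent of half this angle, whatever the lens; pixels are square), "cx", "cy" (the principal point, pixels), "origin" and "orientation" of the camera in the world; the wrist camera has in their place "tool_from_camera" (4x4, takes a point from camera to tool coordinates, whose origin is the TCP and whose axes are the flange's). Camera axes: x right, y down, z forward; pixel columns grow to the right and rows downward; lengths in m; the calibration is good to about 2 mm. A picture is of the moment at which its call begins: read the wrist's pose just before it. There is no depth.
- job.sign_off(): hands the job in; it is judged then, once.
The state is a dict: "clock": time; "qpos": joint angles; "qd": joint speeds; "effort": joint torques, N m; "position": TCP position; "ee_rot": TCP orientation; "contact_force": force on the tool from outside, world axes, zero at the start; "moment": the same for the moment, N m; "width": finger opening in m; "gripper_force": force on a finger pad.
Only numpy, scipy, OpenCV 4.12 (cv2) and the standard library are available. Lean on these libraries where they do the work, as an engineer would, in place of code of your own. Each camera call takes 0.05 s, during which the arm holds its last target. There are 200 camera calls.

TASK

The jam is done: click the slow cooker's dial clockwise over to off and stand every jar that is there upright on the wooden cutting board, wholly on it. Only then take the orange infrared thermometer and check the lids in the order red, yellow, green, blue, leaving out colours that are not there: for each, aim the lens straight at the middle of the lid from 5 to 10 cm away and hold it steady for two seconds, without touching the jar. Finally lay the thermometer back on its rest as it was, and leave the jars standing on the board and the other kitchen things where they are.

Things in the scene. Friction and masses are not known exactly. Their poses are not given: they have to be found in the camera images.
- dial (a joint): Turn of the slow cooker's dial in rad: 0 = on, 1.2 = off. It grows as the dial is turned clockwise seen from above; a detent resists (under 0.1 N m) up to 0.6 rad and past that it snaps over to 1.2, its end stop.
- dial_grip (a point): Grip point of the slow cooker's dial, on its upright axis, z up; turns with it. White dial, 44 mm across, with a raised bar 42 mm along this point's x, 14 mm thick (y), from 23 mm below this point to 7 mm above. It sits on the black pod (top 100 mm high) of the fixed red slow cooker, a crock 230 mm across, 155 mm high, centred 185 mm from the dial (towards the point's +x at dial 0).
- board: Wooden cutting board lying flat, fixed: 200 mm along its x, 320 mm along its y, 12 mm thick. Origin at the centre of its underside, on the counter.
- rest: Grey rest of the thermometer, fixed. Origin on the counter below the place of the thermometer's origin; flat top 55 mm above it, 90 mm along x (from x = -54 to 36 mm) and 50 mm wide, with pairs of small side lips at x = -46 and 30 mm, 8 mm high, 34 mm apart; between them is room for fingers. The thermometer lies along its x axis, nose beyond the +x end.
- thermometer: Infrared thermometer, 0.14 kg: orange handle, a bar 120 mm along x, 26 mm wide (y), 30 mm high, with origin at the centre of its underside; at its +x end a black round nose (28 mm diameter, 55 mm long) slants forward and 45 degrees down, to a lens at (94, 0, -24) mm. It lies on its rest, origin 55 mm above the counter.
- beam (a point): Lens at the tip of the thermometer's nose. Its x axis is the line of sight: forward and 45 degrees down in the thermometer's own frame.
- jar_red: Small jam jar with a red lid, standing: 58 mm diameter, 66 mm high, 0.2 kg, most of it in the base. Origin at the centre of its underside, z up. It may be absent.
- lid_red (a point): Centre of the top of the red lid, 66 mm above the jar's origin.
- jar_yellow: Small jam jar with a yellow lid, standing: 58 mm diameter, 66 mm high, 0.2 kg, most of it in the base. Origin at the centre of its underside, z up. It may be absent.
- lid_yellow (a point): Centre of the top of the yellow lid, 66 mm above the jar's origin.
- jar_green: Small jam jar with a green lid, standing: 58 mm diameter, 66 mm high, 0.2 kg, most of it in the base. Origin at the centre of its underside, z up. It may be absent.
- lid_green (a point): Centre of the top of the green lid, 66 mm above the jar's origin.
- jar_blue: Small jam jar with a blue lid, standing: 58 mm diameter, 66 mm high, 0.2 kg, most of it in the base. Origin at the centre of its underside, z up. It may be absent.
- lid_blue (a point): Centre of the top of the blue lid, 66 mm above the jar's origin.
- bowl: Yellow plastic bowl, 140 mm across, 60 mm high; a bystander. Origin on its underside.
- glass_lid: Glass lid of the slow cooker lying flat, 224 mm across, 50 mm high with its knob; a bystander. Origin on its underside.
- salt: White salt shaker, 44 mm across, 70 mm high; a bystander. Origin on its underside.
- sponge: Green sponge block, 60 x 100 x 30 mm; a bystander. Origin on its underside.
- mug: Blue mug, 80 mm across, 90 mm high; a bystander. Origin on its underside.
- trivet: Cork trivet disc, 150 mm across, 12 mm thick; a bystander. Origin on its underside.
- spatula: Spatula lying on the counter; a bystander. Origin on its underside, z up.
There are look-alikes about, which are no part of the job. There is more than one size of the thermometer; the job needs the larger.

How it is judged:
By the outcome, as a careful person would: the job done as asked, in the order asked, and still so for the second after the job is handed in, with the robot touching nothing.
Of jar_red, jar_yellow, jar_green, jar_blue only 3 to 4 are there at a start; the rules pass over those that are not, and their reading is None.
At some moment in a run one of jar_red, jar_yellow, jar_green, jar_blue may be knocked a few centimetres aside while the robot is not near it.
It also fails if it takes over 200 s, if anything falls off the work surface, if the arm or the gripper's body presses on something with over 40 N, if the wrist force passes 120 N, or if a joint passes its speed limit or range.

## Working session

There is one attempt and no reset: what is moved stays moved. The work goes in short steps, Python scripts to look and compute and a tool call to move; the robot and the scene stay as the last step left them, time stands still between calls to the robot, and variables do not carry over. Pictures are saved under pics/ and viewed, at most 14 in all, crops included, and the job is handed in when it is done.

Besides the shell and the picture viewer there is one more tool, called after ">>>" by a JSON object that holds its "method" and its "body", one argument or row to a line. apply_moves: Moves the arm, as the interface text tells. Its arguments: {"type":"object","properties":{"xyz":{"type":"array","items":{"type":"array","items":{"type":"number","minimum":-1,"maximum":1}}},"rot":{"type":"array","items":{"type":"array","items":{"type":"number","minimum":-1,"maximum":1}}},"hand":{"type":"array","items":{"type":"number"}},"force":{"type":"number"}},"required":["xyz","rot","hand"]}

```bash
ls; mkdir -p pics
python3 - <<'E'
from rig import status,get_image,job,manip
import cv2,numpy as np
print(status.get_state()); print(manip.tcp_to_grasp)
for n in ["top","side"]:
    im=get_image(n); cv2.imwrite(f"pics/{n}0.png",cv2.cvtColor(im["pixels"],cv2.COLOR_RGB2BGR))
    print({k:v for k,v in im.items() if k!="pixels"})
E
```

```text
pics
{'clock': 0.0, 'qpos': array([-1.22097175e+00,  2.76599159e-01,  1.50615361e+00,  7.73395631e-07,
        1.36069073e+00, -1.21039849e-01]), 'qd': array([2.42802704e-04, 9.26006661e-04, 8.80025705e-04, 1.06583842e-03,
       4.40308157e-06, 1.36005011e-03]), 'effort': array([ 6.71260350e-04, -4.16775584e+01, -2.45807898e+01,  1.42729691e-04,
        1.11014693e-02,  2.91948172e-07]), 'position': array([ 0.26064286, -0.51193255,  0.23042918]), 'ee_rot': array([-9.19417456e-04,  9.72413216e-01,  2.33263117e-01, -1.05254899e-04]), 'contact_force': array([ 0.17447185,  0.29047935, -0.10764771]), 'moment': array([ 0.0021611 ,  0.01186084, -0.01670329]), 'gripper_force': 0.0, 'width': 0.08513828686211508}
0.0187
{'fovy': 45.59492029427454, 'cx': 315.1118590096481, 'cy': 199.11783000324672, 'origin': array([ 0.3919327 , -0.04482606,  1.52155317]), 'orientation': array([-0.03170885,  0.71570493, -0.69741036,  0.01948836])}
{'fovy': 46.23381244034942, 'cx': 314.9409438773245, 'cy': 193.28890206730085, 'origin': array([0.44185793, 0.93496785, 1.27623641]), 'orientation': array([ 0.0112559 , -0.04569787,  0.938466  , -0.34214994])}
```

View pics/top0.png

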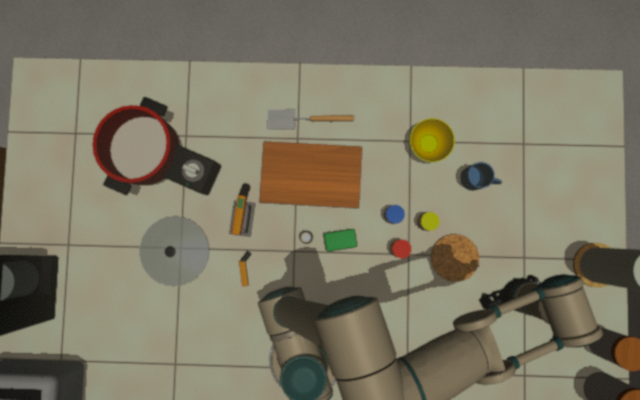

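View pics/side0.png

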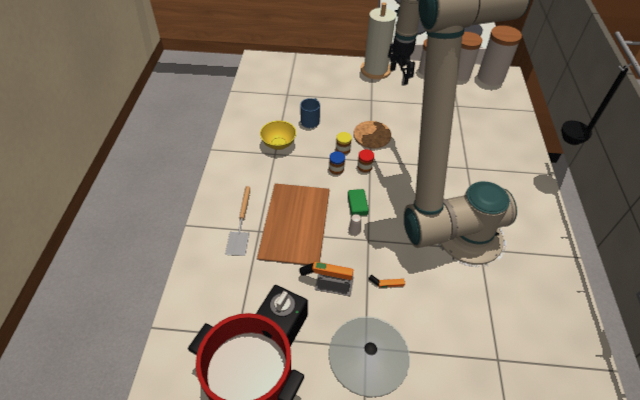

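The three jars are red (401,248), yellow (429,221) and blue (394,214) in the top view; green shows in neither view. There are two thermometers: a large one on the grey rest (242,210) and a small one lying on the counter (244,268). The one on the rest fits. I'll enlarge it and measure.

```bash
cat > h.py <<'E'
import numpy as np, cv2
from scipy.spatial.transform import Rotation as R
from rig import status,get_image
def q(o): return R.from_quat(np.r_[o[1:],o[0]])
def cam(n):
    s=status.get_state(); im=get_image(n)
    f=im["pixels"].shape[0]/2/np.tan(np.radians(im["fovy"])/2)
    K=np.array([[f,0,im["cx"]],[0,f,im["cy"]],[0,0,1]])
    if n=="wrist":
        T=np.array(im["tool_from_camera"]); Rt=q(s["ee_rot"]).as_matrix()
        Rc=Rt@T[:3,:3]; o=Rt@T[:3,3]+s["position"]
    else: Rc=q(im["orientation"]).as_matrix(); o=np.array(im["origin"])
    return dict(px=im["pixels"],bgr=cv2.cvtColor(im["pixels"],cv2.COLOR_RGB2BGR),K=K,R=Rc,o=o)
def ray(c,u,v): return c["R"]@np.linalg.solve(c["K"],[u,v,1.])
def at(c,u,v,z):
    d=ray(c,u,v); return c["o"]+d*(z-c["o"][2])/d[2]
def proj(c,p):
    x=c["K"]@(c["R"].T@(np.array(p)-c["o"])); return x[:2]/x[2]
def blobs(c,lo,hi,roi=None,amin=15):
    """hsv blobs: centroid, area, minAreaRect"""
    m=cv2.inRange(cv2.cvtColor(c["bgr"],cv2.COLOR_BGR2HSV),np.array(lo),np.array(hi))
    if roi: k=np.zeros_like(m);x0,y0,x1,y1=roi;k[y0:y1,x0:x1]=1;m=m*k
    out=[]
    for t in cv2.findContours(m,cv2.RETR_EXTERNAL,cv2.CHAIN_APPROX_NONE)[0]:
        a=cv2.contourArea(t)
        if a>=amin:
            M=cv2.moments(t); out.append(((round(M["m10"]/M["m00"],1),round(M["m01"]/M["m00"],1)),a,cv2.minAreaRect(t)))
    return out
E
python3 - <<'E'
from h import *
t=cam("top");s=cam("side")
for n,lo,hi in [("red",(0,150,90),(6,255,255)),("yel",(24,150,90),(34,255,255)),("blue",(105,130,60),(125,255,255)),("green",(50,100,40),(80,255,255)),("orange",(8,180,100),(20,255,255))]:
    for b in blobs(t,lo,hi): print(n,b[0],b[1],"w@.066",at(t,*b[0],.066).round(3),[tuple(np.round(x,1)) if not np.isscalar(x) else round(x,1) for x in b[2]])
    for b in blobs(s,lo,hi): print("   side",n,b[0],b[1],"w@.066",at(s,*b[0],.066).round(3))
for n,u,v in [("board",264,142),("board",362,148),("board",359,208),("board",260,199)]: print(n,at(t,u,v,.012).round(3))
print("dial",at(t,193,170,.123).round(3), "crock",at(t,135,146,.155).round(3))
a=cv2.resize(t["bgr"][135:290,165:285],None,fx=4,fy=3.8,interpolation=cv2.INTER_CUBIC)
a=cv2.resize(t["bgr"][145:290,165:265],None,fx=4,fy=4,interpolation=cv2.INTER_CUBIC)
b=cv2.resize(s["bgr"][255:350,255:415],None,fx=2.5,fy=2.5,interpolation=cv2.INTER_CUBIC)
o=np.zeros((580,800,3),np.uint8);o[:580,:400]=a;o[:b.shape[0],400:400+b.shape[1]]=b
cv2.imwrite("pics/crop1.png",o)
E
```

```text
red (401.0, 248.5) 247.0 w@.066 [ 0.354 -0.283  0.066] [(np.float64(401.0), np.float64(248.5)), (np.float64(17.0), np.float64(18.0)), 90.0]
red (131.3, 143.5) 4526.5 w@.066 [0.656 0.559 0.066] [(np.float64(131.0), np.float64(144.0)), (np.float64(76.0), np.float64(76.0)), 90.0]
   side red (242.8, 352.8) 922.5 w@.066 [0.662 0.484 0.066]
   side red (366.1, 155.4) 139.0 w@.066 [ 0.357 -0.276  0.066]
yel (429.3, 220.9) 241.0 w@.066 [ 0.44  -0.368  0.066] [(np.float64(429.0), np.float64(220.5)), (np.float64(17.0), np.float64(18.0)), 90.0]
yel (431.6, 139.9) 1446.0 w@.066 [ 0.689 -0.372  0.066] [(np.float64(431.7), np.float64(139.9)), (np.float64(42.5), np.float64(43.4)), 63.4]
   side yel (343.6, 137.2) 108.5 w@.066 [ 0.443 -0.363  0.066]
   side yel (277.9, 140.0) 169.0 w@.066 [ 0.686 -0.323  0.066]
blue (394.4, 213.7) 202.5 w@.066 [ 0.459 -0.261  0.066] [(np.float64(394.4), np.float64(213.8)), (np.float64(16.4), np.float64(16.4)), 18.4]
   side blue (337.0, 157.3) 129.0 w@.066 [ 0.461 -0.256  0.066]
green (339.9, 239.7) 493.5 w@.066 [ 0.375 -0.097  0.066] [(np.float64(339.9), np.float6
[... 612 characters left out ...]
237.5, 220.7) 171.5 w@.066 [0.425 0.218 0.066] [(np.float64(237.7), np.float64(219.9)), (np.float64(7.9), np.float64(27.1)), 9.5]
orange (346.9, 174.0) 25.5 w@.066 [ 0.577 -0.114  0.066] [(np.float64(347.4), np.float64(173.8)), (np.float64(16.3), np.float64(7.9)), 19.7]
orange (311.2, 180.4) 2586.0 w@.066 [ 0.555 -0.005  0.066] [(np.float64(310.3), np.float64(176.2)), (np.float64(95.6), np.float64(54.1)), 4.1]
   side orange (391.3, 282.4) 130.5 w@.066 [0.272 0.236 0.066]
   side orange (334.8, 271.3) 325.0 w@.066 [0.438 0.216 0.066]
board [0.681 0.152 0.012]
board [ 0.669 -0.163  0.012]
board [ 0.476 -0.157  0.012]
board [0.497 0.158 0.012]
dial [0.571 0.346 0.123] crock [0.633 0.51  0.155]
```

View pics/crop1.png

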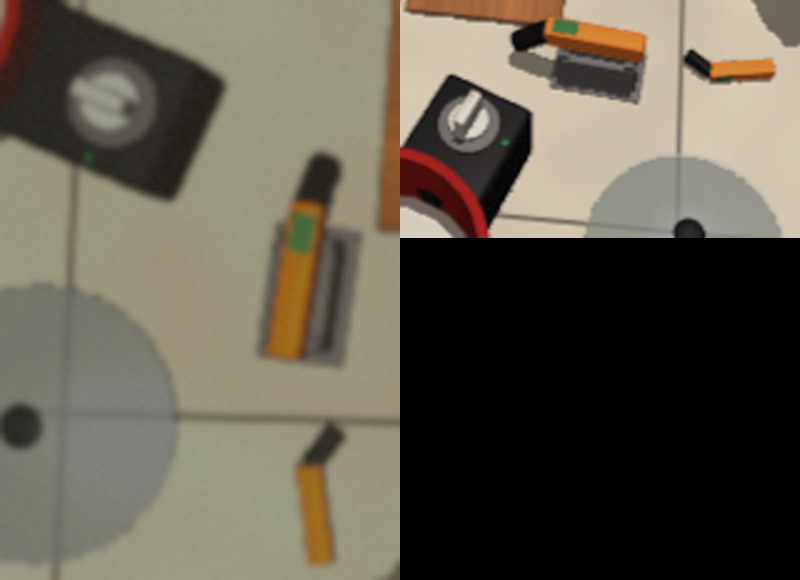

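The crop confirms the larger thermometer: handle with a green display on the grey rest (crop 295,280), nose pointing to world +x. The small one is at crop (315,510). The dial bar points at the crock, so the dial is on. Next I'll write a planning helper and fly over the board.

```bash
cat >> h.py <<'E'
def down(yaw,pitch=0):
    """tool pointing down, tool x at world yaw (deg); pitch = tool x tipped below horizontal (deg)"""
    a=np.radians(yaw); x=np.array([np.cos(a),np.sin(a),0]); z=np.array([0,0,-1.])
    return R.from_matrix(np.c_[x,np.cross(z,x),z])*R.from_euler("y",-pitch,degrees=True)*R.identity()
def plan(pos=None,Rt=None,step=.055,start=None):
    """rows (turn first, then shift) from start pose to the target"""
    s=status.get_state(); p0=np.array(s["position"]); R0=q(s["ee_rot"])
    if start is not None: p0,R0=np.array(start[0]),start[1]
    if Rt is not None:
        v=(R0.inv()*Rt).as_rotvec(degrees=True); n=max(1,int(np.ceil(np.linalg.norm(v)/9.6)))
        print(" turn deg",v.round(2),"->",n,"rows of",(v/60/n).round(4).tolist())
        R0=Rt
    if pos is not None:
        v=R0.inv().apply(np.array(pos)-p0); n=max(1,int(np.ceil(np.linalg.norm(v)/step)))
        print(" shift mm",(v*1e3).round(1),"->",n,"rows of",(v/.3/n).round(4).tolist())
        p0=np.array(pos)
    return p0,R0
def st():
    s=status.get_state(); Rm=q(s["ee_rot"]).as_matrix()
    print("t",round(s["clock"],2),"p",s["position"].round(4),"yawx",np.degrees(np.arctan2(Rm[1,0],Rm[0,0])).round(2),"z",Rm[:,2].round(3),"q",np.degrees(s["qpos"]).round(0),"w",round(s["width"],4),"gf",round(s["gripper_force"],1),"F",np.round(s["contact_force"],1))
E
python3 - <<'E'
from h import *
st()
a=plan((.50,.0,.40))
b=plan((.53,.28,.36),down(69),start=a)
E
```

```text
t 0.2 p [ 0.2607 -0.5122  0.2308] yawx 26.98 z [-0.     0.001 -1.   ] q [-70.  16.  86.  -0.  78.  -7.] w 0.0854 gf 0.0 F [-0.4 -0.3  0.1]
 shift mm [ 445.6 -348.1 -168.8] -> 11 rows of [0.135, -0.1055, -0.0512]
 turn deg [-6.000e-02 -3.000e-02 -4.202e+01] -> 5 rows of [-0.0002, -0.0001, -0.1401]
 shift mm [272.2 -72.3  40. ] -> 6 rows of [0.1512, -0.0402, 0.0222]
```

>>> {"method": "apply_moves", "body": {
  "xyz": [
    [0.135,-0.1055,-0.051],
    [0.135,-0.1055,-0.051],
    [0.135,-0.1055,-0.051],
    [0.135,-0.1055,-0.051],
    [0.135,-0.1055,-0.051],
    [0.135,-0.1055,-0.051],
    [0.135,-0.1055,-0.051],
    [0.135,-0.1055,-0.051]
  ],
  "rot": [
    [0,0,0],
    [0,0,0],
    [0,0,0],
    [0,0,0],
    [0,0,0],
    [0,0,0],
    [0,0,0],
    [0,0,0]
  ],
  "hand": [1,1,1,1,1,1,1,1]
}}

```text
clock: 1.2
position: [0.4351, -0.1382, 0.3542]
ee_rot: [0.0, 0.972, 0.233, 0.0]
contact_force: [1.2, 0.6, 0.1]
width: 0.0853
gripper_force: 0.0
```

>>> {"method": "apply_moves", "body": {
  "xyz": [
    [0.135,-0.1055,-0.051],
    [0.135,-0.1055,-0.051],
    [0.135,-0.1055,-0.051],
    [0,0,0],
    [0,0,0],
    [0,0,0],
    [0,0,0],
    [0,0,0]
  ],
  "rot": [
    [0,0,0],
    [0,0,0],
    [0,0,0],
    [0,0,-0.14],
    [0,0,-0.14],
    [0,0,-0.14],
    [0,0,-0.14],
    [0,0,-0.14]
  ],
  "hand": [1,1,1,1,1,1,1,1]
}}

```text
clock: 2.2
position: [0.4998, -0.0, 0.3994]
ee_rot: [-0.0, 0.823, 0.568, -0.0]
contact_force: [0.3, -1.2, -0.4]
width: 0.0854
gripper_force: 0.0
```

Run:
```python
from h import *
st()
c=cam("wrist"); cv2.imwrite("pics/w1.png",c["bgr"]); np.savez("w1.npz",**c)
print(c["o"],c["K"][0,0])
t=cam("top")
for n,lo,hi in [("red",(0,150,90),(6,255,255)),("yel",(24,150,90),(34,255,255)),("blue",(105,130,60),(125,255,255)),("green",(50,100,40),(80,255,255))]:
    for b in blobs(t,lo,hi): print(n,b[0],b[1],at(t,*b[0],.066).round(3))
plan((.53,.28,.36),down(69))
```

```text
t 2.2 p [ 0.4998 -0.      0.3994] yawx 69.26 z [-0.001  0.    -1.   ] q [-8.  6. 75. -0. 98. 13.] w 0.0854 gf 0.0 F [ 0.3 -1.2 -0.4]
[0.52768114 0.07334931 0.54314781] 284.2225911484693
red (400.9, 248.4) 241.0 [ 0.354 -0.283  0.066]
red (131.2, 143.4) 4511.5 [0.657 0.559 0.066]
yel (429.3, 220.9) 241.0 [ 0.44  -0.368  0.066]
yel (431.6, 139.8) 1447.0 [ 0.69  -0.372  0.066]
blue (394.4, 213.7) 201.0 [ 0.459 -0.261  0.066]
green (339.8, 239.7) 492.5 [ 0.375 -0.097  0.066]
 turn deg [-0.03  0.01 -0.04] -> 1 rows of [-0.0005, 0.0002, -0.0006]
 shift mm [272.3 -72.2  39.4] -> 6 rows of [0.1513, -0.0401, 0.0219]
```

View pics/w1.png

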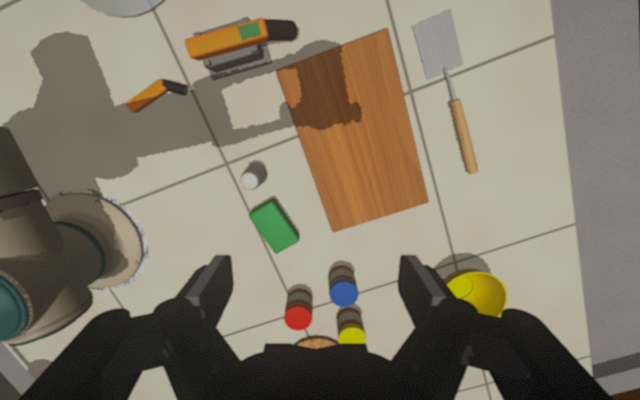

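This wrist view shows the board corners at (276,68), (386,29), (427,202) and (333,231). The thermometer is on its rest at (240,38), and there are three jars with no green one. On to the dial.

>>> {"method": "apply_moves", "body": {
  "xyz": [
    [0.151,-0.04,0.022],
    [0.151,-0.04,0.022],
    [0.151,-0.04,0.022],
    [0.151,-0.04,0.022],
    [0.151,-0.04,0.022],
    [0.151,-0.04,0.022],
    [0,0,0],
    [0,0,0]
  ],
  "rot": [
    [0,0,0],
    [0,0,0],
    [0,0,0],
    [0,0,0],
    [0,0,0],
    [0,0,0],
    [0,0,0],
    [0,0,0]
  ],
  "hand": [1,1,1,1,1,1,1,1]
}}

```text
clock: 3.3
position: [0.5302, 0.279, 0.3598]
ee_rot: [0.0, 0.825, 0.566, -0.001]
contact_force: [0.1, -0.4, -0.1]
width: 0.0851
gripper_force: 0.0
```

Run:
```python
from h import *
d=np.load("w1.npz")
for u,v in [(276,68),(386,29),(427,202),(333,231)]: print("board",at(d,u,v,.012).round(4))
st()
c=cam("wrist"); cv2.imwrite("pics/w2.png",c["bgr"]); np.savez("w2.npz",**c)
print("dial expected px",proj(c,(.571,.346,.123)))
```

```text
board [0.4924 0.167  0.012 ]
board [0.6843 0.1567 0.012 ]
board [ 0.6747 -0.1577  0.012 ]
board [ 0.4821 -0.1502  0.012 ]
t 3.3 p [0.5302 0.279  0.3598] yawx 68.91 z [-0.    -0.001 -1.   ] q [21. 16. 69. -0. 96. 42.] w 0.0851 gf 0.0 F [ 0.1 -0.4 -0.1]
dial expected px [325.62746179 115.03335146]
```

View pics/w2.png

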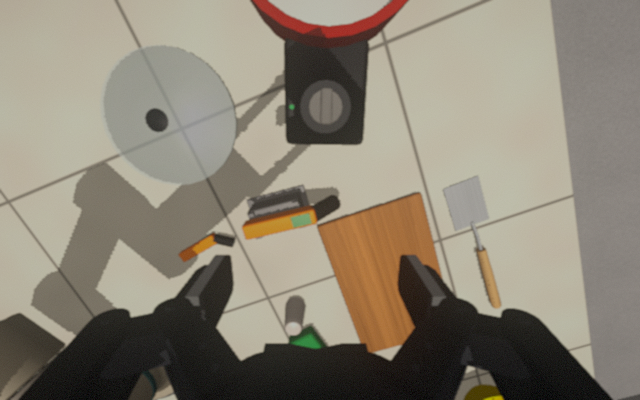

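Run:
```python
from h import *
w=np.load("w2.npz"); t=cam("top"); s=cam("side")
def tri(obs):
    A=np.zeros((3,3));b=np.zeros(3)
    for c,u,v in obs:
        d=ray(c,u,v);d/=np.linalg.norm(d);P=np.eye(3)-np.outer(d,d);A+=P;b+=P@c["o"]
    p=np.linalg.solve(A,b);print("tri",p.round(4),[(proj(c,p)-[u,v]).round(1) for c,u,v in obs]);return p
for n,c,r in [("w",w,(285,70,365,140)),("t",t,(180,155,206,185)),("s",s,(265,285,300,325))]:
    g=cv2.cvtColor(c["bgr"],cv2.COLOR_BGR2GRAY)[r[1]:r[3],r[0]:r[2]]; 
    for th in (90,130,160):
        m=(g>th).astype(np.uint8); k,l,stt,ce=cv2.connectedComponentsWithStats(m)
        i=1+np.argmax(stt[1:,4]) if k>1 else 0
        print(n,th,stt[i],ce[i]+[r[0],r[1]])
o=np.hstack([cv2.resize(c["bgr"][y-25:y+25,x-25:x+25],(260,260),interpolation=cv2.INTER_CUBIC) for c,x,y in [(w,325,105),(t,193,170),(s,283,303)]])
cv2.imwrite("pics/dial.png",o)
```

```text
w 90 [ 24  18  34  36 941] [325.24654623 105.9946865 ]
w 130 [78 48  2 22 28] [363.78571429 130.21428571]
w 160 [79 61  1  9  9] [364. 135.]
t 90 [ 0 22  3  8 16] [180.6875 181.4375]
t 130 [  0   0  26  30 780] [192.5 169.5]
t 160 [  0   0  26  30 780] [192.5 169.5]
s 90 [  9   7  16  19 185] [281.94054054 302.16756757]
s 130 [ 13   0  22  11 123] [291.96747967 288.13821138]
s 160 [ 13   0  22  11 123] [291.96747967 288.13821138]
```

View pics/dial.png

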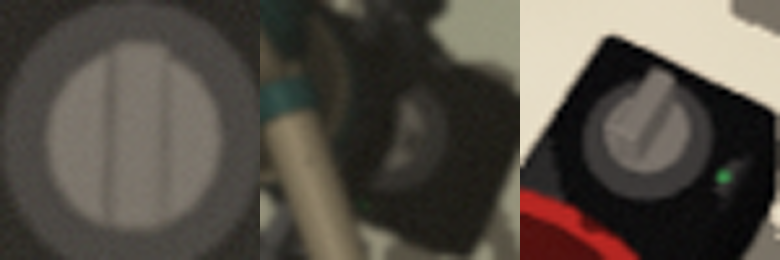

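Run:
```python
from h import *
w=np.load("w2.npz"); s=cam("side")
def tri(obs):
    A=np.zeros((3,3));b=np.zeros(3)
    for c,u,v in obs:
        d=ray(c,u,v);d/=np.linalg.norm(d);P=np.eye(3)-np.outer(d,d);A+=P;b+=P@c["o"]
    p=np.linalg.solve(A,b);print("tri",p.round(4),[(proj(c,p)-[u,v]).round(1) for c,u,v in obs]);return p
p=tri([(w,325.6,106.9),(s,282.4,302.4)])
t=dict(cam("top")); print(proj(t,p))
for z in (.105,.115,.125,.135): print(z,at(w,325.6,106.9,z).round(4),at(s,282.4,302.4,z).round(4))
# bar direction: top end & bottom end in wrist crop
e1=at(w,300+137/5.2,80+45/5.2,.14);e2=at(w,300+137/5.2,80+225/5.2,.14);v=e1-e2
print("bar",np.degrees(np.arctan2(v[1],v[0])),np.linalg.norm(v))
```

```text
tri [0.5739 0.3552 0.1145] [array([-0.6,  0.4]), array([-0.3,  0. ])]
[190.76737101 169.24835156]
0.105 [0.5752 0.3554 0.105 ] [0.574  0.3503 0.105 ]
0.115 [0.5747 0.3553 0.115 ] [0.5729 0.3553 0.115 ]
0.125 [0.5743 0.3552 0.125 ] [0.5718 0.3603 0.125 ]
0.135 [0.5739 0.3551 0.135 ] [0.5706 0.3653 0.135 ]
bar 69.56683737847396 0.0396485824450902
```

Dial axis at (0.574, 0.355), disc top z≈0.115, bar at 69.5°: consistent with the 185 mm to the crock centre. Going down to grip.

Run:
```python
from h import *
a=plan((.574,.355,.22),down(69.5))
plan((.574,.355,.120),None,start=a,step=.035)
```

```text
turn deg [ 0.04 -0.01 -0.63] -> 1 rows of [0.0007, -0.0002, -0.0106]
 shift mm [ 87.1  14.1 140.5] -> 4 rows of [0.0726, 0.0117, 0.1171]
 shift mm [  0.   0. 100.] -> 3 rows of [0.0, 0.0, 0.1111]
```

>>> {"method": "apply_moves", "body": {
  "xyz": [
    [0.0726,0.0117,0.117],
    [0.0726,0.0117,0.117],
    [0.0726,0.0117,0.117],
    [0.0726,0.0117,0.117],
    [0,0,0.111],
    [0,0,0.111],
    [0,0,0.111],
    [0,0,0]
  ],
  "rot": [
    [0,0,-0.01],
    [0,0,0],
    [0,0,0],
    [0,0,0],
    [0,0,0],
    [0,0,0],
    [0,0,0],
    [0,0,0]
  ],
  "hand": [1,1,1,1,1,1,1,1]
}}

```text
clock: 4.55
position: [0.5723, 0.3544, 0.1171]
ee_rot: [-0.0, 0.822, 0.57, -0.003]
contact_force: [0.8, 0.7, 1.2]
width: 0.0854
gripper_force: 0.0
```

>>> {"method": "apply_moves", "body": {
  "xyz": [
    [0,0,0],
    [0,0,0],
    [0,0,0],
    [0,0,0],
    [0,0,0],
    [0,0,0]
  ],
  "rot": [
    [0,0,0],
    [0,0,0],
    [0,0,0],
    [0,0,0],
    [0,0,0],
    [0,0,0]
  ],
  "hand": [-1,-1,-1,-1,-1,-1],
  "force": 30
}}

```text
clock: 5.3
position: [0.574, 0.3563, 0.1206]
ee_rot: [-0.0, 0.821, 0.57, 0.0]
contact_force: [-2.3, 0.2, 5.8]
width: 0.0132
gripper_force: 30.5
```

Gripped at 13 mm, which is the bar. Now turning 69° clockwise.

>>> {"method": "apply_moves", "body": {
  "xyz": [
    [0,0,0],
    [0,0,0],
    [0,0,0],
    [0,0,0],
    [0,0,0],
    [0,0,0],
    [0,0,0],
    [0,0,0]
  ],
  "rot": [
    [0,0,0.145],
    [0,0,0.145],
    [0,0,0.145],
    [0,0,0.145],
    [0,0,0.145],
    [0,0,0.145],
    [0,0,0.145],
    [0,0,0.14]
  ],
  "hand": [-1,-1,-1,-1,-1,-1,-1,-1]
}}

```text
clock: 6.3
position: [0.5754, 0.3541, 0.1206]
ee_rot: [0.002, 1.0, 0.0, 0.002]
contact_force: [0.1, -5.3, 5.2]
width: 0.0134
gripper_force: 29.6
```

>>> {"method": "apply_moves", "body": {
  "xyz": [
    [0,0,0],
    [0,0,0],
    [0,0,0],
    [0,0,0],
    [0,0,0],
    [0,0,0]
  ],
  "rot": [
    [0,0,0],
    [0,0,0],
    [0,0,0],
    [0,0,0],
    [0,0,0],
    [0,0,0]
  ],
  "hand": [-1,-1,1,1,1,1]
}}

```text
clock: 7.05
position: [0.5738, 0.3562, 0.1194]
ee_rot: [0.0, 1.0, 0.003, -0.0]
contact_force: [-0.3, 0.4, -0.1]
width: 0.0841
gripper_force: 0.0
```

Run:
```python
from h import *
st()
a=plan((.574,.355,.26),step=.05)
plan((.40,-.10,.30),down(0),start=a)
```

```text
t 7.05 p [0.5738 0.3562 0.1194] yawx 0.29 z [-0. -0. -1.] q [ 26.  28.  82.   0.  69. 116.] w 0.0841 gf 0.0 F [-0.3  0.4 -0.1]
 shift mm [ 1.000e-01  1.200e+00 -1.406e+02] -> 3 rows of [0.0001, 0.0014, -0.1562]
 turn deg [0.01 0.02 0.29] -> 1 rows of [0.0001, 0.0003, 0.0049]
 shift mm [-174.  455.  -40.] -> 9 rows of [-0.0644, 0.1685, -0.0148]
```

Dial turned the full 69° and released. Lifting off and heading for the red jar; a camera check of the dial and the jars follows on the way.

>>> {"method": "apply_moves", "body": {
  "xyz": [
    [0,0,-0.156],
    [0,0,-0.156],
    [0,0,-0.156],
    [-0.064,0.168,-0.015],
    [-0.064,0.168,-0.015],
    [-0.064,0.168,-0.015],
    [-0.064,0.168,-0.015],
    [-0.064,0.168,-0.015]
  ],
  "rot": [
    [0,0,0],
    [0,0,0],
    [0,0,0],
    [0,0,0.005],
    [0,0,0],
    [0,0,0],
    [0,0,0],
    [0,0,0]
  ],
  "hand": [1,1,1,1,1,1,1,1]
}}

```text
clock: 8.05
position: [0.4774, 0.1026, 0.2828]
ee_rot: [0.0, 1.0, 0.0, 0.0]
contact_force: [0.4, -0.6, 0.4]
width: 0.0856
gripper_force: 0.0
```

```bash
cat >> h.py <<'E'
COL=dict(red=((0,150,90),(6,255,255)),yellow=((24,150,90),(34,255,255)),blue=((105,130,60),(125,255,255)),green=((50,100,40),(80,255,255)))
def jars(z=.066):
    for n in ("top","side"):
        c=cam(n)
        for k,(lo,hi) in COL.items():
            for b in blobs(c,lo,hi):
                if 60<b[1]<330: print(n,k,b[0],b[1],at(c,*b[0],z).round(4))
    return c
E
python3 - <<'E'
from h import *
st(); s=jars()
cv2.imwrite("pics/dial2.png",cv2.resize(s["bgr"][270:330,250:320],None,fx=5,fy=5,interpolation=cv2.INTER_CUBIC))
a=plan((.3545,-.282,.13),down(0))
a=plan((.3545,-.282,.022),start=a,step=.036)
E
```

```text
t 8.05 p [0.4774 0.1026 0.2828] yawx 0.01 z [ 0.001 -0.    -1.   ] q [ 4.  7. 91. -0. 82. 94.] w 0.0856 gf 0.0 F [ 0.4 -0.6  0.4]
top red (400.9, 248.4) 242.0 [ 0.3538 -0.2826  0.066 ]
top yellow (429.4, 220.9) 238.5 [ 0.4395 -0.368   0.066 ]
top blue (394.5, 213.7) 198.0 [ 0.4587 -0.2617  0.066 ]
side red (366.0, 155.6) 136.0 [ 0.3573 -0.275   0.066 ]
side yellow (277.7, 139.7) 185.5 [ 0.6872 -0.3242  0.066 ]
 turn deg [ 0.15 -0.01 -0.28] -> 1 rows of [0.0025, -0.0002, -0.0046]
 shift mm [-121.8  382.2  153.5] -> 8 rows of [-0.0507, 0.1592, 0.064]
 shift mm [  0.   0. 108.] -> 4 rows of [0.0, 0.0, 0.09]
```

View pics/dial2.png

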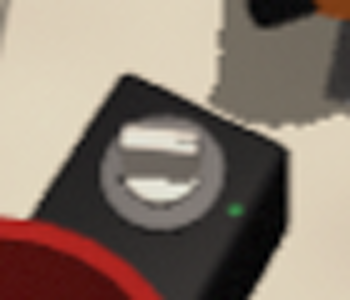

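The bar now lies along world x (horizontal in the crop), so the dial is off. Next, the red jar.

>>> {"method": "apply_moves", "body": {
  "xyz": [
    [-0.051,0.159,0.064],
    [-0.051,0.159,0.064],
    [-0.051,0.159,0.064],
    [-0.051,0.159,0.064],
    [-0.051,0.159,0.064],
    [-0.051,0.159,0.064],
    [-0.051,0.159,0.064],
    [-0.051,0.159,0.064]
  ],
  "rot": [
    [0,0,0],
    [0,0,0],
    [0,0,0],
    [0,0,0],
    [0,0,0],
    [0,0,0],
    [0,0,0],
    [0,0,0]
  ],
  "hand": [1,1,1,1,1,1,1,1]
}}

```text
clock: 9.15
position: [0.3558, -0.279, 0.1286]
ee_rot: [0.0, 1.0, -0.0, 0.001]
contact_force: [0.8, -0.2, -0.0]
width: 0.0853
gripper_force: 0.0
```

>>> {"method": "apply_moves", "body": {
  "xyz": [
    [0,0,0],
    [0,0,0.09],
    [0,0,0.09],
    [0,0,0.09],
    [0,0,0.09],
    [0,0,0]
  ],
  "rot": [
    [0,0,0],
    [0,0,0],
    [0,0,0],
    [0,0,0],
    [0,0,0],
    [0,0,0]
  ],
  "hand": [1,1,1,1,1,1]
}}

```text
clock: 9.9
position: [0.3553, -0.2755, 0.02]
ee_rot: [-0.002, 1.0, 0.0, -0.001]
contact_force: [-0.4, -0.4, 0.3]
width: 0.0855
gripper_force: 0.0
```

>>> {"method": "apply_moves", "body": {
  "xyz": [
    [0,0,0],
    [0,0,0],
    [0,0,0],
    [0,0,0],
    [0,0,0]
  ],
  "rot": [
    [0,0,0],
    [0,0,0],
    [0,0,0],
    [0,0,0],
    [0,0,0]
  ],
  "hand": [-1,-1,-1,-1,-1],
  "force": 35
}}

```text
clock: 10.52
position: [0.357, -0.2786, 0.0225]
ee_rot: [0.001, 1.0, -0.0, 0.002]
contact_force: [1.5, 0.9, 6.8]
width: 0.0573
gripper_force: 37.5
```

Run:
```python
from h import *
st()
p=status.get_state()["position"]
a=plan((p[0],p[1],.14),step=.04)
a=plan((.55,-.09,.14),start=a,step=.05)
a=plan((.55,-.09,p[2]+.0135),start=a,step=.035)
```

```text
t 10.53 p [ 0.357  -0.2786  0.0225] yawx -0.05 z [ 0.003 -0.003 -1.   ] q [-47.  18. 118.   0.  43.  43.] w 0.0573 gf 37.5 F [1.5 0.9 6.8]
 shift mm [   0.4    0.3 -117.5] -> 3 rows of [0.0004, 0.0003, -0.1305]
 shift mm [ 192.8 -188.8    0.2] -> 6 rows of [0.1071, -0.1049, 0.0001]
 shift mm [ -0.4  -0.3 104. ] -> 3 rows of [-0.0004, -0.0003, 0.1155]
```

>>> {"method": "apply_moves", "body": {
  "xyz": [
    [0,0,-0.1305],
    [0,0,-0.1305],
    [0,0,-0.1305],
    [0.107,-0.105,0],
    [0.107,-0.105,0],
    [0.107,-0.105,0],
    [0.107,-0.105,0],
    [0.107,-0.105,0]
  ],
  "rot": [
    [0,0,0],
    [0,0,0],
    [0,0,0],
    [0,0,0],
    [0,0,0],
    [0,0,0],
    [0,0,0],
    [0,0,0]
  ],
  "hand": [-1,-1,-1,-1,-1,-1,-1,-1]
}}

```text
clock: 11.52
position: [0.5166, -0.1188, 0.1386]
ee_rot: [0.0, 1.0, -0.0, -0.0]
contact_force: [0.3, -0.2, -0.6]
width: 0.0573
gripper_force: 38.8
```

>>> {"method": "apply_moves", "body": {
  "xyz": [
    [0.107,-0.105,0],
    [0,0,0],
    [0,0,0.14],
    [0,0,0.14],
    [0,0,0.05],
    [0,0,0.0165],
    [0,0,0],
    [0,0,0]
  ],
  "rot": [
    [0,0,0],
    [0,0,0],
    [0,0,0],
    [0,0,0],
    [0,0,0],
    [0,0,0],
    [0,0,0],
    [0,0,0]
  ],
  "hand": [-1,-1,-1,-1,-1,-1,-1,-1]
}}

```text
clock: 12.52
position: [0.5495, -0.0892, 0.0358]
ee_rot: [0.001, 1.0, -0.0, 0.002]
contact_force: [0.2, 0.3, -1.4]
width: 0.0574
gripper_force: 38.7
```

Run:
```python
from h import *
st()
a=plan((.55,-.09,.14),step=.04)
a=plan((.44,-.367,.14),start=a,step=.05)
a=plan((.44,-.367,.022),start=a,step=.035)
```

```text
t 12.53 p [ 0.5495 -0.0892  0.0358] yawx -0.04 z [ 0.003 -0.001 -1.   ] q [-16.  24. 104.  -0.  51.  74.] w 0.0574 gf 38.7 F [ 0.2  0.3 -1.4]
 shift mm [   0.9    0.9 -104.2] -> 3 rows of [0.001, 0.001, -0.1158]
 shift mm [-1.098e+02  2.771e+02 -1.000e-01] -> 6 rows of [-0.061, 0.1539, -0.0]
 shift mm [-4.00e-01 -1.00e-01  1.18e+02] -> 4 rows of [-0.0003, -0.0001, 0.0983]
```

>>> {"method": "apply_moves", "body": {
  "xyz": [
    [0,0,0],
    [0,0,0],
    [0,0,0],
    [0,0,0],
    [0,0,-0.116],
    [0,0,-0.116],
    [0,0,-0.116],
    [-0.061,0.154,0]
  ],
  "rot": [
    [0,0,0],
    [0,0,0],
    [0,0,0],
    [0,0,0],
    [0,0,0],
    [0,0,0],
    [0,0,0],
    [0,0,0]
  ],
  "hand": [1,1,1,1,1,1,1,1]
}}

```text
clock: 13.52
position: [0.5331, -0.1341, 0.1421]
ee_rot: [0.001, 1.0, 0.002, 0.004]
contact_force: [-0.3, -1.7, -0.5]
width: 0.0851
gripper_force: 0.0
```

Run:
```python
from h import *
jars(); st()
```

```text
top yellow (429.3, 220.9) 242.0 [ 0.4395 -0.3677  0.066 ]
top blue (394.3, 213.8) 203.5 [ 0.4584 -0.2611  0.066 ]
top green (348.2, 233.4) 87.5 [ 0.395  -0.1219  0.066 ]
side red (308.1, 189.7) 164.0 [ 0.5493 -0.092   0.066 ]
side yellow (343.6, 137.2) 108.5 [ 0.4433 -0.3634  0.066 ]
side yellow (277.7, 139.7) 175.5 [ 0.6872 -0.3242  0.066 ]
side blue (337.0, 157.2) 128.0 [ 0.4614 -0.2561  0.066 ]
t 13.62 p [ 0.5292 -0.138   0.1397] yawx -0.16 z [ 0.001 -0.003 -1.   ] q [-22.  17.  98.  -0.  65.  68.] w 0.0854 gf 0.0 F [ 0.2 -0.2 -0.4]
```

>>> {"method": "apply_moves", "body": {
  "xyz": [
    [-0.061,0.154,0],
    [-0.061,0.154,0],
    [-0.061,0.154,0],
    [-0.061,0.154,0],
    [-0.061,0.154,0],
    [0,0,0]
  ],
  "rot": [
    [0,0,0],
    [0,0,0],
    [0,0,0],
    [0,0,0],
    [0,0,0],
    [0,0,0]
  ],
  "hand": [1,1,1,1,1,1]
}}

```text
clock: 14.38
position: [0.4375, -0.3687, 0.1384]
ee_rot: [0.0, 1.0, -0.002, -0.0]
contact_force: [-0.2, 1.6, 0.5]
width: 0.0851
gripper_force: 0.0
```

>>> {"method": "apply_moves", "body": {
  "xyz": [
    [0,0,0.098],
    [0,0,0.098],
    [0,0,0.098],
    [0,0,0.098],
    [0,0,0],
    [0,0,0],
    [0,0,0],
    [0,0,0]
  ],
  "rot": [
    [0,0,0],
    [0,0,0],
    [0,0,0],
    [0,0,0],
    [0,0,0],
    [0,0,0],
    [0,0,0],
    [0,0,0]
  ],
  "hand": [1,1,1,1,1,-1,-1,-1]
}}

```text
clock: 15.38
position: [0.4396, -0.3667, 0.023]
ee_rot: [0.001, 1.0, -0.0, 0.001]
contact_force: [0.7, 0.3, 6.4]
width: 0.0573
gripper_force: 38.1
```

>>> {"method": "apply_moves", "body": {
  "xyz": [
    [0,0,0],
    [0,0,0],
    [0,0,0]
  ],
  "rot": [
    [0,0,0],
    [0,0,0],
    [0,0,0]
  ],
  "hand": [-1,-1,-1]
}}

```text
clock: 15.75
position: [0.4395, -0.3667, 0.023]
ee_rot: [0.001, 1.0, -0.0, 0.001]
contact_force: [0.2, 0.1, 6.5]
width: 0.0571
gripper_force: 38.2
```

Run:
```python
from h import *
st()
p=status.get_state()["position"]
a=plan((p[0],p[1],.15),step=.045)
a=plan((.62,.005,.15),start=a,step=.052)
a=plan((.62,.005,p[2]+.013),start=a,step=.035)
```

```text
t 15.75 p [ 0.4395 -0.3667  0.023 ] yawx -0.04 z [ 0.003 -0.002 -1.   ] q [-47.  26. 103.   0.  50.  43.] w 0.0571 gf 38.2 F [0.2 0.1 6.5]
 shift mm [   0.4    0.3 -127. ] -> 3 rows of [0.0004, 0.0003, -0.1411]
 shift mm [ 1.802e+02 -3.718e+02 -3.000e-01] -> 8 rows of [0.0751, -0.1549, -0.0001]
 shift mm [ -0.3  -0.3 114. ] -> 4 rows of [-0.0003, -0.0002, 0.095]
```

>>> {"method": "apply_moves", "body": {
  "xyz": [
    [0,0,-0.141],
    [0,0,-0.141],
    [0,0,-0.141],
    [0.075,-0.155,0],
    [0.075,-0.155,0],
    [0.075,-0.155,0],
    [0.075,-0.155,0],
    [0.075,-0.155,0]
  ],
  "rot": [
    [0,0,0],
    [0,0,0],
    [0,0,0],
    [0,0,0],
    [0,0,0],
    [0,0,0],
    [0,0,0],
    [0,0,0]
  ],
  "hand": [-1,-1,-1,-1,-1,-1,-1,-1]
}}

```text
clock: 16.75
position: [0.5508, -0.1317, 0.1479]
ee_rot: [-0.0, 1.0, -0.0, -0.0]
contact_force: [1.8, 0.6, -2.2]
width: 0.0573
gripper_force: 39.2
```

>>> {"method": "apply_moves", "body": {
  "xyz": [
    [0.075,-0.155,0],
    [0.075,-0.155,0],
    [0.075,-0.155,0],
    [0,0,0],
    [0,0,0.14],
    [0,0,0.14],
    [0,0,0.08],
    [0,0,0.0185]
  ],
  "rot": [
    [0,0,0],
    [0,0,0],
    [0,0,0],
    [0,0,0],
    [0,0,0],
    [0,0,0],
    [0,0,0],
    [0,0,0]
  ],
  "hand": [-1,-1,-1,-1,-1,-1,-1,-1]
}}

```text
clock: 17.75
position: [0.6154, 0.0055, 0.0346]
ee_rot: [-0.0, 1.0, -0.001, -0.003]
contact_force: [-11.1, 0.4, 24.6]
width: 0.0571
gripper_force: 41.3
```

>>> {"method": "apply_moves", "body": {
  "xyz": [
    [0,0,0],
    [0,0,0],
    [0,0,0],
    [0,0,0],
    [0,0,0],
    [0,0,-0.13],
    [0,0,-0.13],
    [0,0,-0.13]
  ],
  "rot": [
    [0,0,0],
    [0,0,0],
    [0,0,0],
    [0,0,0],
    [0,0,0],
    [0,0,0],
    [0,0,0],
    [0,0,0]
  ],
  "hand": [-1,1,1,1,1,1,1,1]
}}

```text
clock: 18.75
position: [0.6184, 0.0062, 0.1528]
ee_rot: [0.0, 1.0, -0.0, -0.0]
contact_force: [0.5, -0.9, 0.1]
width: 0.0852
gripper_force: 0.0
```

Run:
```python
from h import *
jars(); st()
a=plan((.4595,-.260,.15),down(0),step=.05)
a=plan((.4595,-.260,.022),start=a,step=.035)
```

```text
top red (338.9, 183.6) 246.0 [ 0.5468 -0.0901  0.066 ]
top yellow (309.5, 164.2) 82.0 [0.6047 0.0019 0.066 ]
top blue (394.4, 213.7) 201.0 [ 0.4587 -0.2614  0.066 ]
side red (308.0, 189.5) 171.5 [ 0.5497 -0.0929  0.066 ]
side blue (336.8, 157.4) 123.5 [ 0.462 -0.255  0.066]
t 18.85 p [0.6217 0.0059 0.1567] yawx -0.01 z [ 0.01  -0.001 -1.   ] q [-6. 22. 87. -0. 70. 84.] w 0.0855 gf 0.0 F [ 1.5 -0.2 -0.3]
 turn deg [ 0.06 -0.57 -0.01] -> 1 rows of [0.0011, -0.0096, -0.0002]
 shift mm [-162.2  265.9    6.7] -> 7 rows of [-0.0772, 0.1266, 0.0032]
 shift mm [  0.   0. 128.] -> 4 rows of [0.0, 0.0, 0.1067]
```

>>> {"method": "apply_moves", "body": {
  "xyz": [
    [-0.076,0.1265,0],
    [-0.076,0.1265,0],
    [-0.076,0.1265,0],
    [-0.076,0.1265,0],
    [-0.076,0.1265,0],
    [-0.076,0.1265,0],
    [-0.076,0.1265,0],
    [0,0,0]
  ],
  "rot": [
    [0,0,0],
    [0,0,0],
    [0,0,0],
    [0,0,0],
    [0,0,0],
    [0,0,0],
    [0,0,0],
    [0,0,0]
  ],
  "hand": [1,1,1,1,1,1,1,1]
}}

```text
clock: 19.85
position: [0.4571, -0.2615, 0.1509]
ee_rot: [0.0, 1.0, -0.002, -0.001]
contact_force: [-0.5, -0.2, -1.5]
width: 0.0853
gripper_force: 0.0
```

Run:
```python
from h import *
jars(); st()
a=plan((.4595,-.260,.022),down(0),step=.035)
```

```text
top red (338.9, 183.6) 244.0 [ 0.5468 -0.0901  0.066 ]
top yellow (308.9, 159.4) 270.0 [0.6196 0.0042 0.066 ]
side red (308.1, 189.5) 173.5 [ 0.5494 -0.0929  0.066 ]
side yellow (283.1, 209.2) 169.5 [ 6.221e-01 -1.000e-04  6.600e-02]
side yellow (277.8, 140.0) 164.0 [ 0.6866 -0.3226  0.066 ]
side blue (336.8, 157.5) 124.5 [ 0.462  -0.2545  0.066 ]
t 19.95 p [ 0.4584 -0.2592  0.1511] yawx -0.1 z [-0.001  0.001 -1.   ] q [-37.  15.  99.   0.  66.  53.] w 0.0856 gf 0.0 F [ 0.   0.6 -0.2]
 turn deg [-0.07  0.03 -0.1 ] -> 1 rows of [-0.0011, 0.0005, -0.0017]
 shift mm [  1.1   0.8 129.1] -> 4 rows of [0.0009, 0.0006, 0.1076]
```

>>> {"method": "apply_moves", "body": {
  "xyz": [
    [0,0,0.108],
    [0,0,0.108],
    [0,0,0.108],
    [0,0,0.106],
    [0,0,0],
    [0,0,0],
    [0,0,0],
    [0,0,0]
  ],
  "rot": [
    [0,0,0],
    [0,0,0],
    [0,0,0],
    [0,0,0],
    [0,0,0],
    [0,0,0],
    [0,0,0],
    [0,0,0]
  ],
  "hand": [1,1,1,1,1,-1,-1,-1]
}}

```text
clock: 20.95
position: [0.4602, -0.2601, 0.0243]
ee_rot: [0.001, 1.0, -0.0, 0.002]
contact_force: [1.7, 0.6, 5.6]
width: 0.0572
gripper_force: 38.0
```

>>> {"method": "apply_moves", "body": {
  "xyz": [
    [0,0,0],
    [0,0,0],
    [0,0,0]
  ],
  "rot": [
    [0,0,0],
    [0,0,0],
    [0,0,0]
  ],
  "hand": [-1,-1,-1]
}}

```text
clock: 21.32
position: [0.4602, -0.2601, 0.0243]
ee_rot: [0.001, 1.0, -0.0, 0.002]
contact_force: [1.4, 1.1, 5.7]
width: 0.0575
gripper_force: 38.2
```

Run:
```python
from h import *
st()
p=status.get_state()["position"]
a=plan((p[0],p[1],.15),step=.045)
a=plan((.55,.09,.15),start=a,step=.055)
```

```text
t 21.32 p [ 0.4602 -0.2601  0.0243] yawx -0.05 z [ 0.003 -0.002 -1.   ] q [-37.  23. 109.   0.  48.  53.] w 0.0575 gf 38.2 F [1.4 1.1 5.7]
 shift mm [   0.4    0.2 -125.7] -> 3 rows of [0.0005, 0.0003, -0.1397]
 shift mm [ 8.950e+01 -3.502e+02 -3.000e-01] -> 7 rows of [0.0426, -0.1668, -0.0002]
```

>>> {"method": "apply_moves", "body": {
  "xyz": [
    [0,0,-0.14],
    [0,0,-0.14],
    [0,0,-0.14],
    [0.0426,-0.167,0],
    [0.0426,-0.167,0],
    [0.0426,-0.167,0],
    [0.0426,-0.167,0],
    [0.0426,-0.167,0]
  ],
  "rot": [
    [0,0,0],
    [0,0,0],
    [0,0,0],
    [0,0,0],
    [0,0,0],
    [0,0,0],
    [0,0,0],
    [0,0,0]
  ],
  "hand": [-1,-1,-1,-1,-1,-1,-1,-1]
}}

```text
clock: 22.32
position: [0.5225, -0.0075, 0.1486]
ee_rot: [0.0, 1.0, -0.0, -0.0]
contact_force: [-0.2, -0.2, -2.2]
width: 0.0573
gripper_force: 39.1
```

>>> {"method": "apply_moves", "body": {
  "xyz": [
    [0.0426,-0.167,0],
    [0.0426,-0.167,0],
    [0,0,0],
    [0,0,0.13],
    [0,0,0.13],
    [0,0,0.08],
    [0,0,0.02],
    [0,0,0.0155]
  ],
  "rot": [
    [0,0,0],
    [0,0,0],
    [0,0,0],
    [0,0,0],
    [0,0,0],
    [0,0,0],
    [0,0,0],
    [0,0,0]
  ],
  "hand": [-1,-1,-1,-1,-1,-1,-1,-1]
}}

```text
clock: 23.32
position: [0.5488, 0.0905, 0.0364]
ee_rot: [0.0, 1.0, -0.001, 0.0]
contact_force: [-0.2, -0.2, -1.3]
width: 0.0573
gripper_force: 39.1
```

>>> {"method": "apply_moves", "body": {
  "xyz": [
    [0,0,0],
    [0,0,0],
    [0,0,0],
    [0,0,0],
    [0,0,0],
    [0,0,-0.15],
    [0,0,-0.15],
    [0,0,-0.15]
  ],
  "rot": [
    [0,0,0],
    [0,0,0],
    [0,0,0],
    [0,0,0],
    [0,0,0],
    [0,0,0],
    [0,0,0],
    [0,0,0]
  ],
  "hand": [-1,1,1,1,1,1,1,1]
}}

```text
clock: 24.32
position: [0.5482, 0.0912, 0.1723]
ee_rot: [0.0, 1.0, -0.0, -0.0]
contact_force: [0.4, 0.5, -0.1]
width: 0.0858
gripper_force: 0.0
```

Run:
```python
from h import *
st()
a=plan((.36,.16,.26),down(-8),step=.055)
```

```text
t 24.32 p [0.5482 0.0912 0.1723] yawx -0.02 z [-0. -0. -1.] q [ 2. 16. 94. -0. 70. 92.] w 0.0858 gf 0.0 F [ 0.4  0.5 -0.1]
 turn deg [0.01 0.01 7.98] -> 1 rows of [0.0001, 0.0002, 0.133]
 shift mm [-196.   -41.9  -87.7] -> 4 rows of [-0.1633, -0.0349, -0.0731]
```

>>> {"method": "apply_moves", "body": {
  "xyz": [
    [0,0,0],
    [-0.163,-0.035,-0.073],
    [-0.163,-0.035,-0.073],
    [-0.163,-0.035,-0.073],
    [-0.163,-0.035,-0.073],
    [0,0,0],
    [0,0,0]
  ],
  "rot": [
    [0,0,0.133],
    [0,0,0],
    [0,0,0],
    [0,0,0],
    [0,0,0],
    [0,0,0],
    [0,0,0]
  ],
  "hand": [1,1,1,1,1,1,1]
}}

```text
clock: 25.2
position: [0.3609, 0.16, 0.2587]
ee_rot: [0.0, 0.998, -0.07, 0.001]
contact_force: [-0.2, 0.2, -0.9]
width: 0.0851
gripper_force: 0.0
```

Run:
```python
from h import *
jars(.078); st()
c=cam("wrist"); cv2.imwrite("pics/w3.png",c["bgr"]); np.savez("w3.npz",**c)
for k in COL:
    for b in blobs(c,*COL[k],amin=200): print("wrist",k,b[0],b[1],at(c,*b[0],.078).round(3))
for b in blobs(c,(8,150,80),(20,255,255),amin=200): print(b, [at(c,*p,.085).round(4) for p in cv2.boxPoints(b[2])])
```

```text
top red (338.9, 183.6) 247.0 [ 0.5456 -0.0897  0.078 ]
top yellow (308.9, 159.3) 267.0 [0.618  0.0038 0.078 ]
top blue (280.3, 181.8) 203.0 [0.5467 0.0892 0.078 ]
side red (308.0, 189.5) 172.0 [ 0.5486 -0.0827  0.078 ]
side yellow (283.1, 209.2) 169.5 [0.6204 0.0092 0.078 ]
side yellow (277.8, 139.7) 178.5 [ 0.6844 -0.3117  0.078 ]
side blue (301.8, 232.8) 193.5 [0.5496 0.0959 0.078 ]
side green (355.6, 201.5) 271.0 [ 0.3872 -0.047   0.078 ]
t 25.3 p [0.3613 0.1598 0.2581] yawx -8.04 z [-0. -0. -1.] q [ 14.  -1. 103.  -0.  78. 112.] w 0.0857 gf 0.0 F [0.1 0.6 0.2]
wrist blue (357.0, 7.7) 681.0 [0.531 0.096 0.078]
wrist green (511.5, 133.8) 3443.5 [ 0.387 -0.062  0.078]
wrist green (248.7, 80.7) 219.0 [0.481 0.215 0.078]
((294.6, 240.6), 560.5, ((294.52691650390625, 240.1302947998047), (50.130489349365234, 13.322965621948242), 70.20112609863281)) [array([0.3267, 0.2088, 0.085 ]), array([0.3303, 0.1931, 0.085 ]), array([0.2657, 0.1824, 0.085 ]), array([0.2617, 0.1989, 0.085 ])]
((254.1, 111.7), 2811.0, ((253.98443603515625, 112.62617492675781), (117.02135467529297, 26.94931411743164), 85.71085357666016)) [array([0.5052, 0.2211, 0.085 ]), array([0.5032, 0.1941, 0.085 ]), array([0.3857, 0.2073, 0.085 ]), array([0.3877, 0.2377, 0.085 ])]
((418.7, 32.0), 13014.0, ((425.0, 36.0), (72.0, 268.0), 90.0)) [array([0.5444, 0.1588, 0.085 ]), array([ 0.5086, -0.0946,  0.085 ]), array([ 0.444 , -0.1018,  0.085 ]), array([0.4823, 0.1692, 0.085 ])]
```

View pics/w3.png

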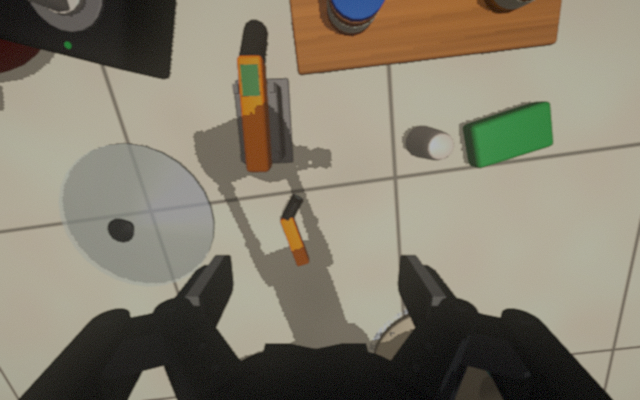

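The wrist view shows the large thermometer with handle corners at about (239,57), (263,55), (247,171) and (270,170). That gives a centre at (0.4455, 0.216), yaw -7.2°, and a length of 120 mm as specified. All three jars stand on the board. Time to grasp the thermometer.

Run:
```python
from h import *
a=plan((.4455,.216,.14),down(-7.3),step=.05)
plan((.4455,.216,.0595),start=a,step=.03)
```

```text
turn deg [ 0.04  0.05 -0.76] -> 1 rows of [0.0006, 0.0009, -0.0127]
 shift mm [ 76.4 -66.6 117.9] -> 4 rows of [0.0636, -0.0555, 0.0983]
 shift mm [ 0.   0.  80.5] -> 3 rows of [0.0, 0.0, 0.0894]
```

>>> {"method": "apply_moves", "body": {
  "xyz": [
    [0.0636,-0.0555,0.098],
    [0.0636,-0.0555,0.098],
    [0.0636,-0.0555,0.098],
    [0.0636,-0.0555,0.098],
    [0,0,0],
    [0,0,0]
  ],
  "rot": [
    [0,0,-0.013],
    [0,0,0],
    [0,0,0],
    [0,0,0],
    [0,0,0],
    [0,0,0]
  ],
  "hand": [1,1,1,1,1,1]
}}

```text
clock: 26.1
position: [0.4447, 0.2157, 0.1408]
ee_rot: [0.0, 0.998, -0.063, -0.001]
contact_force: [-0.4, 0.1, -0.3]
width: 0.0854
gripper_force: 0.0
```

Run:
```python
from h import *
st()
c=cam("wrist"); cv2.imwrite("pics/w4.png",c["bgr"]); np.savez("w4.npz",**c)
plan((.4455,.216,.0595),down(-7.3),step=.03)
```

```text
t 26.1 p [0.4447 0.2157 0.1408] yawx -7.26 z [-0.002 -0.001 -1.   ] q [ 18.  13. 104.  -0.  63. 115.] w 0.0854 gf 0.0 F [-0.4  0.1 -0.3]
 turn deg [0.02 0.   0.04] -> 1 rows of [0.0003, 0.0, 0.0007]
 shift mm [ 0.6 -0.3 81.9] -> 3 rows of [0.0007, -0.0004, 0.091]
```

View pics/w4.png

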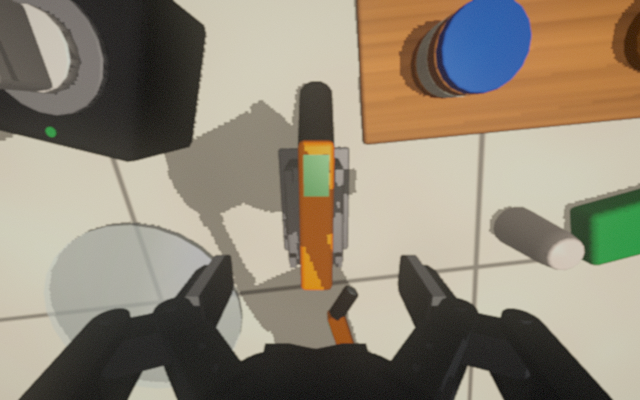

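Run:
```python
from h import *
c=np.load("w4.npz"); print(c["o"])
for u,v in [(300,141),(333,141),(302,289),(331,289)]: print(at(c,u,v,.085).round(4))
p=np.array([.4455,.216,0]);x=np.array([np.cos(np.radians(-7.3)),np.sin(np.radians(-7.3)),0]);y=np.array([-x[1],x[0],0])
for a in (-60,60):
  for b in (13,-13): print(proj(c,p+x*a/1e3+y*b/1e3+[0,0,.085]).round(1))
```

```text
[0.52160008 0.20792774 0.28445456]
[0.5055 0.2202 0.085 ]
[0.5026 0.1977 0.085 ]
[0.3886 0.2354 0.085 ]
[0.3856 0.212  0.085 ]
[300.8 290.2]
[332.8 290.2]
[298.2 139.5]
[336.1 139.5]
```

Measurement agrees with the estimate to about 1 mm. Descending and closing.

>>> {"method": "apply_moves", "body": {
  "xyz": [
    [0.002,0,0.1],
    [0,0,0.1],
    [0,0,0.05],
    [0,0,0.02],
    [0,0,0],
    [0,0,0],
    [0,0,0],
    [0,0,0]
  ],
  "rot": [
    [0,0,0],
    [0,0,0],
    [0,0,0],
    [0,0,0],
    [0,0,0],
    [0,0,0],
    [0,0,0],
    [0,0,0]
  ],
  "hand": [1,1,1,1,1,-1,-1,-1]
}}

```text
clock: 27.15
position: [0.4457, 0.2162, 0.0604]
ee_rot: [-0.0, 0.998, -0.063, 0.0]
contact_force: [0.5, -0.2, 0.3]
width: 0.0319
gripper_force: 0.0
```

>>> {"method": "apply_moves", "body": {
  "xyz": [
    [0,0,0],
    [0,0,0],
    [0,0,0],
    [0,0,0],
    [0,0,0],
    [0,0,0]
  ],
  "rot": [
    [0,0,0],
    [0,0,0],
    [0,0,0],
    [0,0,0],
    [0,0,0],
    [0,0,0]
  ],
  "hand": [-1,-1,-1,-1,-1,-1],
  "force": 45
}}

```text
clock: 27.9
position: [0.4459, 0.2163, 0.0604]
ee_rot: [-0.0, 0.998, -0.063, 0.001]
contact_force: [0.3, -1.1, 5.7]
width: 0.0254
gripper_force: 46.4
```

Run:
```python
from h import *
st(); s=status.get_state(); np.savez("grasp.npz",p=s["position"],r=s["ee_rot"])
p=s["position"]
a=plan((p[0],p[1],.16),step=.04)
```

```text
t 27.9 p [0.4459 0.2163 0.0604] yawx -7.23 z [ 0.001  0.    -1.   ] q [ 18.  18. 110.  -0.  51. 115.] w 0.0254 gf 46.4 F [ 0.3 -1.1  5.7]
 shift mm [  0.1  -0.  -99.6] -> 3 rows of [0.0001, -0.0, -0.1106]
```

>>> {"method": "apply_moves", "body": {
  "xyz": [
    [0,0,-0.06],
    [0,0,-0.13],
    [0,0,-0.14],
    [0,0,-0.14],
    [0,0,0],
    [0,0,0]
  ],
  "rot": [
    [0,0,0],
    [0,0,0],
    [0,0,0],
    [0,0,0],
    [0,0,0],
    [0,0,0]
  ],
  "hand": [-1,-1,-1,-1,-1,-1]
}}

```text
clock: 28.65
position: [0.4444, 0.2158, 0.1997]
ee_rot: [0.0, 0.998, -0.063, -0.001]
contact_force: [0.3, 0.0, -1.5]
width: 0.0248
gripper_force: 45.7
```

```bash
cat >> h.py <<'E'
def aim(lid,d=.073,yaw=-7.23,start=None):
    Rt=down(yaw); off=np.array([.094,0,.0294])          # lens in the tool frame
    b=Rt.apply([np.sqrt(.5),0,np.sqrt(.5)])              # line of sight
    p=np.array(lid)-d*b-Rt.apply(off); print("aim tcp",p.round(4)); return plan(p,Rt,step=.05,start=start)
def beam(lid,off=(.094,0,.0294)):
    s=status.get_state(); r=q(s["ee_rot"]); o=s["position"]+r.apply(off); b=r.apply([np.sqrt(.5),0,np.sqrt(.5)]); v=np.array(lid)-o
    print("dist",np.linalg.norm(v).round(4),"miss",(v-b*(v@b)).round(4),"ang",np.degrees(np.arccos(v@b/np.linalg.norm(v))).round(1))
E
python3 - <<'E'
from h import *
st(); jars(.078)
aim((.547,-.090,.078))
s=cam("side"); cv2.imwrite("pics/s5.png",cv2.resize(s["bgr"][180:330,240:400],None,fx=4,fy=4,interpolation=cv2.INTER_CUBIC))
E
```

```text
t 28.65 p [0.4444 0.2158 0.1997] yawx -7.23 z [-0.002 -0.001 -1.   ] q [ 18.  10.  99.  -0.  71. 115.] w 0.0248 gf 45.7 F [ 0.3  0.  -1.5]
top red (338.9, 183.7) 247.0 [ 0.5453 -0.0897  0.078 ]
top yellow (308.9, 159.3) 266.0 [0.618  0.0038 0.078 ]
top blue (280.3, 181.8) 205.0 [0.5467 0.0892 0.078 ]
side red (308.0, 189.6) 172.5 [ 0.5486 -0.0822  0.078 ]
side yellow (283.1, 209.2) 169.5 [0.6204 0.0092 0.078 ]
side yellow (277.6, 139.7) 189.0 [ 0.6851 -0.3117  0.078 ]
side blue (301.7, 232.5) 187.5 [0.55   0.0948 0.078 ]
side green (359.1, 202.6) 301.5 [ 0.3756 -0.0435  0.078 ]
aim tcp [ 0.4025 -0.0717  0.159 ]
 turn deg [0.1  0.21 0.01] -> 1 rows of [0.0017, 0.0035, 0.0001]
 shift mm [ -5.  290.3  40. ] -> 6 rows of [-0.0028, 0.1613, 0.0222]
```

View pics/s5.png

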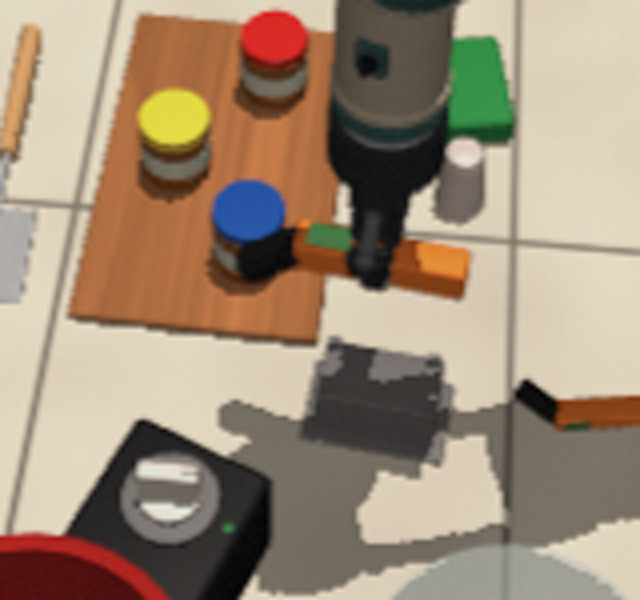

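The thermometer is held level, the rest is empty, all three jars stand on the board and the dial is off. First reading: red.

>>> {"method": "apply_moves", "body": {
  "xyz": [
    [-0.002,0.16,0],
    [-0.002,0.16,0],
    [-0.002,0.16,0],
    [-0.003,0.16,0],
    [-0.003,0.163,0.03],
    [-0.004,0.163,0.1],
    [0,0,0],
    [0,0,0]
  ],
  "rot": [
    [0,0,0],
    [0,0,0],
    [0,0,0],
    [0,0,0],
    [0,0,0],
    [0,0,0],
    [0,0,0],
    [0,0,0]
  ],
  "hand": [-1,-1,-1,-1,-1,-1,-1,-1]
}}

```text
clock: 29.8
position: [0.4039, -0.0704, 0.1615]
ee_rot: [-0.001, 0.998, -0.064, -0.001]
contact_force: [0.9, -0.3, -1.2]
width: 0.0249
gripper_force: 45.6
```

Run:
```python
from h import *
st(); jars(.078)
beam((.547,-.090,.078)); aim((.547,-.090,.078))
c=cam("wrist"); cv2.imwrite("pics/w6.png",c["bgr"]); np.savez("w6.npz",**c)
for b in blobs(c,*COL["red"],amin=200): print("wrist red",b[0],b[1],at(c,*b[0],.078).round(4))
```

```text
t 29.8 p [ 0.4039 -0.0704  0.1615] yawx -7.29 z [-0.001  0.001 -1.   ] q [-20.   5. 111.   0.  64.  78.] w 0.0249 gf 45.6 F [ 0.9 -0.3 -1.2]
top red (338.9, 183.6) 245.0 [ 0.5456 -0.0897  0.078 ]
top yellow (308.9, 159.3) 265.0 [0.618  0.0038 0.078 ]
top blue (280.3, 181.8) 204.0 [0.5467 0.0892 0.078 ]
side red (308.0, 189.5) 172.0 [ 0.5486 -0.0827  0.078 ]
side yellow (283.1, 209.2) 169.5 [0.6204 0.0092 0.078 ]
side yellow (277.8, 139.7) 179.0 [ 0.6844 -0.3117  0.078 ]
side blue (301.8, 232.8) 193.5 [0.5496 0.0959 0.078 ]
dist 0.0741 miss [-0.0028 -0.002  -0.0026] ang 3.3
aim tcp [ 0.4025 -0.0717  0.159 ]
 turn deg [-0.02 -0.03  0.08] -> 1 rows of [-0.0004, -0.0004, 0.0013]
 shift mm [-1.9  2.1  3.2] -> 1 rows of [-0.0062, 0.0069, 0.0106]
wrist red (317.0, 25.7) 3922.0 [ 0.5405 -0.0864  0.078 ]
```

View pics/w6.png

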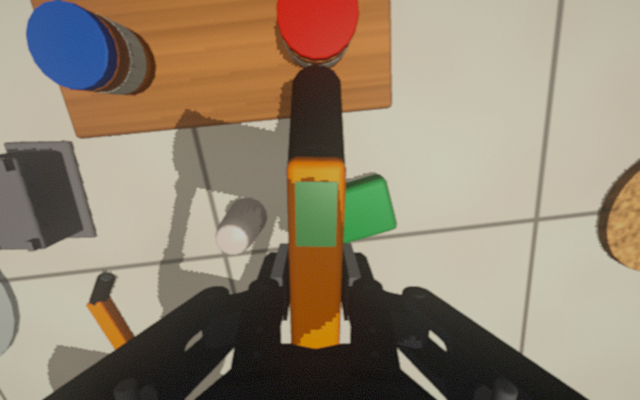

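>>> {"method": "apply_moves", "body": {
  "xyz": [
    [-0.003,0.003,0.006],
    [0,0,0],
    [0,0,0],
    [0,0,0]
  ],
  "rot": [
    [0,0,0],
    [0,0,0],
    [0,0,0],
    [0,0,0]
  ],
  "hand": [-1,-1,-1,-1]
}}

```text
clock: 30.45
position: [0.4033, -0.0715, 0.1603]
ee_rot: [0.0, 0.998, -0.063, 0.0]
contact_force: [-0.5, 0.7, -0.9]
width: 0.025
gripper_force: 45.7
```

Run:
```python
from h import *
st(); beam((.547,-.090,.078)); aim((.547,-.090,.078))
c=np.load("w6.npz")
for p in [(.547,-.09,.078)]: print(proj(c,p))
g=cv2.inRange(cv2.cvtColor(c["bgr"],cv2.COLOR_BGR2HSV),np.array((0,150,90)),np.array((6,255,255)))
ys,xs=np.nonzero(g[:100]); pts=np.c_[xs,ys]
for y in (5,15,25,35,45,55): r=xs[ys==y]; print(y,r.min() if len(r) else None,r.max() if len(r) else None)
```

```text
t 30.45 p [ 0.4033 -0.0715  0.1603] yawx -7.21 z [ 0. -0. -1.] q [-20.   5. 111.  -0.  64.  77.] w 0.025 gf 45.7 F [-0.5  0.7 -0.9]
dist 0.0734 miss [-0.0011 -0.0002 -0.001 ] ang 1.2
aim tcp [ 0.4025 -0.0717  0.159 ]
 turn deg [ 0.01 -0.02  0.02] -> 1 rows of [0.0001, -0.0003, 0.0003]
 shift mm [-0.7  0.3  1.3] -> 1 rows of [-0.0025, 0.001, 0.0042]
[320.98623201  14.3691375 ]
5 277 357
15 277 357
25 279 355
35 282 351
45 288 346
55 300 333
```

Aligned to within about 2 mm at 73 mm. Holding for 2.6 s.

>>> {"method": "apply_moves", "body": {
  "xyz": [
    [0,0,0],
    [0,0,0],
    [0,0,0],
    [0,0,0],
    [0,0,0],
    [0,0,0],
    [0,0,0],
    [0,0,0]
  ],
  "rot": [
    [0,0,0],
    [0,0,0],
    [0,0,0],
    [0,0,0],
    [0,0,0],
    [0,0,0],
    [0,0,0],
    [0,0,0]
  ],
  "hand": [-1,-1,-1,-1,-1,-1,-1,-1]
}}

```text
clock: 31.45
position: [0.4033, -0.0715, 0.1602]
ee_rot: [0.0, 0.998, -0.063, 0.0]
contact_force: [0.3, -0.4, -1.6]
width: 0.0254
gripper_force: 45.6
```

>>> {"method": "apply_moves", "body": {
  "xyz": [
    [0,0,0],
    [0,0,0],
    [0,0,0],
    [0,0,0],
    [0,0,0],
    [0,0,0],
    [0,0,0],
    [0,0,0]
  ],
  "rot": [
    [0,0,0],
    [0,0,0],
    [0,0,0],
    [0,0,0],
    [0,0,0],
    [0,0,0],
    [0,0,0],
    [0,0,0]
  ],
  "hand": [-1,-1,-1,-1,-1,-1,-1,-1]
}}

```text
clock: 32.45
position: [0.4032, -0.0715, 0.1602]
ee_rot: [0.0, 0.998, -0.063, 0.0]
contact_force: [0.4, 0.8, -1.4]
width: 0.0253
gripper_force: 45.6
```

>>> {"method": "apply_moves", "body": {
  "xyz": [
    [0,0,0],
    [0,0,0],
    [0,0,0],
    [0,0,0],
    [0,0,0]
  ],
  "rot": [
    [0,0,0],
    [0,0,0],
    [0,0,0],
    [0,0,0],
    [0,0,0]
  ],
  "hand": [-1,-1,-1,-1,-1]
}}

```text
clock: 33.08
position: [0.4033, -0.0715, 0.1602]
ee_rot: [0.0, 0.998, -0.063, 0.0]
contact_force: [0.6, 0.0, -0.9]
width: 0.0257
gripper_force: 45.7
```

Run:
```python
from h import *
st(); beam((.547,-.089,.078)); jars(.078)
p=status.get_state()["position"]
a=plan((p[0],p[1],.20),step=.045)
aim((.6185,.0045,.078),start=a)
```

```text
t 33.08 p [ 0.4033 -0.0715  0.1602] yawx -7.22 z [ 0. -0. -1.] q [-20.   5. 111.  -0.  64.  77.] w 0.0257 gf 45.7 F [ 0.6  0.  -0.9]
dist 0.0733 miss [-0.0009  0.0009 -0.001 ] ang 1.3
top red (338.9, 183.7) 246.0 [ 0.5453 -0.0897  0.078 ]
top yellow (309.0, 159.3) 268.0 [0.618  0.0035 0.078 ]
top blue (280.3, 181.8) 204.5 [0.5467 0.0892 0.078 ]
side red (308.0, 189.5) 171.0 [ 0.5486 -0.0827  0.078 ]
side yellow (283.0, 209.2) 170.5 [0.6207 0.0092 0.078 ]
side yellow (277.5, 139.7) 183.5 [ 0.6855 -0.3116  0.078 ]
side blue (301.9, 232.8) 191.5 [0.5493 0.0959 0.078 ]
 shift mm [  0.    0.  -39.8] -> 1 rows of [0.0, 0.0, -0.1327]
aim tcp [0.474  0.0228 0.159 ]
 turn deg [ 0. -0.  0.] -> 1 rows of [0.0001, -0.0, 0.0001]
 shift mm [  58.4 -102.5   41. ] -> 3 rows of [0.0648, -0.1139, 0.0455]
```

>>> {"method": "apply_moves", "body": {
  "xyz": [
    [0,0,-0.13],
    [0.065,-0.115,0],
    [0.065,-0.115,0],
    [0.065,-0.115,0],
    [0,0,0.1],
    [0,0,0.033],
    [0,0,0],
    [0,0,0]
  ],
  "rot": [
    [0,0,0],
    [0,0,0],
    [0,0,0],
    [0,0,0],
    [0,0,0],
    [0,0,0],
    [0,0,0],
    [0,0,0]
  ],
  "hand": [-1,-1,-1,-1,-1,-1,-1,-1]
}}

```text
clock: 34.17
position: [0.4748, 0.0233, 0.1601]
ee_rot: [0.0, 0.998, -0.063, 0.001]
contact_force: [0.1, 0.1, -1.8]
width: 0.0251
gripper_force: 45.7
```

>>> {"method": "apply_moves", "body": {
  "xyz": [
    [0,0,0],
    [0,0,0],
    [0,0,0]
  ],
  "rot": [
    [0,0,0],
    [0,0,0],
    [0,0,0]
  ],
  "hand": [-1,-1,-1]
}}

```text
clock: 34.55
position: [0.4744, 0.0237, 0.1596]
ee_rot: [0.0, 0.998, -0.063, 0.0]
contact_force: [0.2, -0.3, -2.0]
width: 0.025
gripper_force: 45.7
```

```bash
cat >> h.py <<'E'
def lidw(c,col):
    g=cv2.inRange(cv2.cvtColor(c["bgr"],cv2.COLOR_BGR2HSV),*map(np.array,COL[col])); ys,xs=np.nonzero(g)
    print("cols",[(int(y),int(xs[ys==y].min()),int(xs[ys==y].max())) for y in range(3,60,10) if (ys==y).any()])
E
python3 - <<'E'
from h import *
st(); L=(.6185,.0045,.078); beam(L); aim(L); jars(.078)
c=cam("wrist"); print(proj(c,L)); lidw(c,"yellow"); np.savez("w7.npz",**c)
E
```

```text
t 34.55 p [0.4744 0.0237 0.1596] yawx -7.24 z [ 0.001 -0.    -1.   ] q [ -6.  10. 105.  -0.  65.  92.] w 0.025 gf 45.7 F [ 0.2 -0.3 -2. ]
dist 0.0733 miss [-0.0006 -0.0008 -0.0005] ang 0.9
aim tcp [0.474  0.0228 0.159 ]
 turn deg [ 0.   -0.04 -0.01] -> 1 rows of [0.0, -0.0006, -0.0001]
 shift mm [-0.2  0.9  0.6] -> 1 rows of [-0.0008, 0.003, 0.0019]
top red (338.9, 183.5) 244.0 [ 0.5459 -0.0897  0.078 ]
top yellow (308.9, 159.4) 267.0 [0.6177 0.0038 0.078 ]
side red (307.1, 187.8) 116.0 [ 0.5524 -0.0899  0.078 ]
side yellow (283.1, 209.2) 169.5 [0.6204 0.0092 0.078 ]
side yellow (277.7, 139.6) 186.5 [ 0.6849 -0.3122  0.078 ]
side blue (301.8, 232.7) 191.5 [0.5496 0.0955 0.078 ]
[319.1030002   10.07896118]
cols [(3, 274, 357), (13, 274, 357), (23, 276, 354), (33, 281, 349), (43, 288, 342), (53, 303, 329)]
```

>>> {"method": "apply_moves", "body": {
  "xyz": [
    [0,0,0],
    [0,0,0],
    [0,0,0],
    [0,0,0],
    [0,0,0],
    [0,0,0],
    [0,0,0],
    [0,0,0]
  ],
  "rot": [
    [0,0,0],
    [0,0,0],
    [0,0,0],
    [0,0,0],
    [0,0,0],
    [0,0,0],
    [0,0,0],
    [0,0,0]
  ],
  "hand": [-1,-1,-1,-1,-1,-1,-1,-1]
}}

```text
clock: 35.7
position: [0.4743, 0.0238, 0.1593]
ee_rot: [0.0, 0.998, -0.063, 0.0]
contact_force: [-0.2, 0.6, -0.9]
width: 0.025
gripper_force: 45.7
```

>>> {"method": "apply_moves", "body": {
  "xyz": [
    [0,0,0],
    [0,0,0],
    [0,0,0],
    [0,0,0],
    [0,0,0],
    [0,0,0],
    [0,0,0],
    [0,0,0]
  ],
  "rot": [
    [0,0,0],
    [0,0,0],
    [0,0,0],
    [0,0,0],
    [0,0,0],
    [0,0,0],
    [0,0,0],
    [0,0,0]
  ],
  "hand": [-1,-1,-1,-1,-1,-1,-1,-1]
}}

```text
clock: 36.7
position: [0.4743, 0.0238, 0.1593]
ee_rot: [0.0, 0.998, -0.063, 0.0]
contact_force: [-0.9, 0.2, -0.9]
width: 0.0252
gripper_force: 45.7
```

>>> {"method": "apply_moves", "body": {
  "xyz": [
    [0,0,0],
    [0,0,0],
    [0,0,0],
    [0,0,0],
    [0,0,0]
  ],
  "rot": [
    [0,0,0],
    [0,0,0],
    [0,0,0],
    [0,0,0],
    [0,0,0]
  ],
  "hand": [-1,-1,-1,-1,-1]
}}

```text
clock: 37.33
position: [0.4743, 0.0238, 0.1593]
ee_rot: [0.0, 0.998, -0.063, 0.0]
contact_force: [0.4, 0.0, -1.9]
width: 0.0254
gripper_force: 45.7
```

Run:
```python
from h import *
st(); jars(.078); print(proj(cam("wrist"),(.6185,.0045,.078)))
p=status.get_state()["position"]
a=plan((p[0],p[1],.20),step=.045)
aim((.5475,.0910,.078),start=a)
```

```text
t 37.33 p [0.4743 0.0238 0.1593] yawx -7.23 z [ 0. -0. -1.] q [ -6.  10. 105.  -0.  65.  92.] w 0.0254 gf 45.7 F [ 0.4  0.  -1.9]
top red (338.9, 183.6) 245.0 [ 0.5456 -0.0897  0.078 ]
top yellow (309.0, 159.3) 268.0 [0.618  0.0035 0.078 ]
side red (307.1, 187.9) 117.5 [ 0.5524 -0.0894  0.078 ]
side yellow (283.1, 209.2) 169.5 [0.6204 0.0092 0.078 ]
side yellow (277.7, 139.5) 190.0 [ 0.6849 -0.3128  0.078 ]
side blue (301.7, 232.8) 191.5 [0.5499 0.0959 0.078 ]
[319.12453058   9.91039344]
 shift mm [  0.    0.  -40.7] -> 1 rows of [0.0, 0.0, -0.1357]
aim tcp [0.403  0.1093 0.159 ]
 turn deg [ 0. -0.  0.] -> 1 rows of [0.0001, -0.0001, 0.0001]
 shift mm [-81.4 -75.9  41. ] -> 3 rows of [-0.0905, -0.0843, 0.0455]
```

>>> {"method": "apply_moves", "body": {
  "xyz": [
    [0,0,-0.135],
    [-0.0905,-0.084,0],
    [-0.0905,-0.084,0],
    [-0.0905,-0.084,0],
    [0,0,0.1],
    [0,0,0.035],
    [0,0,0],
    [0,0,0]
  ],
  "rot": [
    [0,0,0],
    [0,0,0],
    [0,0,0],
    [0,0,0],
    [0,0,0],
    [0,0,0],
    [0,0,0],
    [0,0,0]
  ],
  "hand": [-1,-1,-1,-1,-1,-1,-1,-1]
}}

```text
clock: 38.48
position: [0.404, 0.1088, 0.1599]
ee_rot: [-0.0, 0.998, -0.063, 0.001]
contact_force: [0.3, -0.2, -1.9]
width: 0.0252
gripper_force: 45.7
```

>>> {"method": "apply_moves", "body": {
  "xyz": [
    [0,0,0],
    [0,0,0],
    [0,0,0]
  ],
  "rot": [
    [0,0,0],
    [0,0,0],
    [0,0,0]
  ],
  "hand": [-1,-1,-1]
}}

```text
clock: 38.85
position: [0.4031, 0.109, 0.1595]
ee_rot: [0.0, 0.998, -0.063, 0.0]
contact_force: [0.3, 0.7, -0.6]
width: 0.0249
gripper_force: 45.7
```

Run:
```python
from h import *
st(); L=(.5475,.091,.078); beam(L); aim(L); jars(.078)
c=cam("wrist"); print(proj(c,L)); lidw(c,"blue")
```

```text
t 38.85 p [0.4031 0.109  0.1595] yawx -7.23 z [ 0. -0. -1.] q [  6.   5. 111.  -0.  64. 103.] w 0.0249 gf 45.7 F [ 0.3  0.7 -0.6]
dist 0.0732 miss [-0.0003  0.0004 -0.0004] ang 0.5
aim tcp [0.403  0.1093 0.159 ]
 turn deg [-0.   -0.03 -0.  ] -> 1 rows of [-0.0, -0.0004, -0.0]
 shift mm [-0.1 -0.3  0.5] -> 1 rows of [-0.0005, -0.0011, 0.0015]
top red (338.9, 183.7) 247.0 [ 0.5453 -0.0897  0.078 ]
top yellow (308.9, 159.4) 267.0 [0.6177 0.0038 0.078 ]
top blue (280.3, 181.8) 203.0 [0.5467 0.0892 0.078 ]
side red (308.0, 189.6) 172.5 [ 0.5486 -0.0822  0.078 ]
side yellow (283.1, 209.2) 169.5 [0.6204 0.0092 0.078 ]
side yellow (277.7, 139.7) 183.5 [ 0.6848 -0.3117  0.078 ]
side blue (301.8, 232.8) 192.5 [0.5496 0.0959 0.078 ]
side green (362.7, 209.1) 84.0 [ 0.363  -0.0175  0.078 ]
[317.26820242   9.85307701]
cols [(3, 274, 354), (13, 275, 354), (23, 277, 351), (33, 282, 347), (43, 290, 339), (53, 309, 320)]
```

Aligned on blue. Holding.

>>> {"method": "apply_moves", "body": {
  "xyz": [
    [0,0,0],
    [0,0,0],
    [0,0,0],
    [0,0,0],
    [0,0,0],
    [0,0,0],
    [0,0,0],
    [0,0,0]
  ],
  "rot": [
    [0,0,0],
    [0,0,0],
    [0,0,0],
    [0,0,0],
    [0,0,0],
    [0,0,0],
    [0,0,0],
    [0,0,0]
  ],
  "hand": [-1,-1,-1,-1,-1,-1,-1,-1]
}}

```text
clock: 40.0
position: [0.403, 0.109, 0.1593]
ee_rot: [0.0, 0.998, -0.063, 0.0]
contact_force: [-0.7, -0.2, -1.7]
width: 0.0249
gripper_force: 45.7
```

>>> {"method": "apply_moves", "body": {
  "xyz": [
    [0,0,0],
    [0,0,0],
    [0,0,0],
    [0,0,0],
    [0,0,0],
    [0,0,0],
    [0,0,0],
    [0,0,0]
  ],
  "rot": [
    [0,0,0],
    [0,0,0],
    [0,0,0],
    [0,0,0],
    [0,0,0],
    [0,0,0],
    [0,0,0],
    [0,0,0]
  ],
  "hand": [-1,-1,-1,-1,-1,-1,-1,-1]
}}

```text
clock: 41.0
position: [0.403, 0.109, 0.1593]
ee_rot: [0.0, 0.998, -0.063, 0.0]
contact_force: [0.3, 0.0, -1.6]
width: 0.0254
gripper_force: 45.7
```

>>> {"method": "apply_moves", "body": {
  "xyz": [
    [0,0,0],
    [0,0,0],
    [0,0,0],
    [0,0,0],
    [0,0,0]
  ],
  "rot": [
    [0,0,0],
    [0,0,0],
    [0,0,0],
    [0,0,0],
    [0,0,0]
  ],
  "hand": [-1,-1,-1,-1,-1]
}}

```text
clock: 41.62
position: [0.403, 0.109, 0.1593]
ee_rot: [0.0, 0.998, -0.063, -0.0]
contact_force: [-1.5, -0.6, -1.1]
width: 0.0251
gripper_force: 45.7
```

Run:
```python
from h import *
st(); jars(.078)
p=status.get_state()["position"]; g=np.load("grasp.npz")
a=plan((p[0],p[1],.20),step=.045)
a=plan((*g["p"][:2],.20),start=a,step=.05)
a=plan((*g["p"][:2],g["p"][2]),start=a,step=.035)
```

```text
t 41.62 p [0.403  0.109  0.1593] yawx -7.23 z [-0. -0. -1.] q [  6.   5. 111.  -0.  64. 103.] w 0.0251 gf 45.7 F [-1.5 -0.6 -1.1]
top red (338.8, 183.6) 245.5 [ 0.5456 -0.0894  0.078 ]
top yellow (308.9, 159.3) 267.0 [0.618  0.0038 0.078 ]
top blue (280.3, 181.8) 203.0 [0.5467 0.0892 0.078 ]
side red (308.0, 189.5) 172.0 [ 0.5486 -0.0827  0.078 ]
side yellow (283.0, 209.2) 170.5 [0.6207 0.0092 0.078 ]
side yellow (277.6, 139.7) 181.5 [ 0.6851 -0.3117  0.078 ]
side blue (301.9, 232.8) 192.5 [0.5493 0.0959 0.078 ]
side green (362.8, 209.1) 83.0 [ 0.3627 -0.0175  0.078 ]
 shift mm [ -0.    0.  -40.7] -> 1 rows of [-0.0, 0.0, -0.1358]
 shift mm [  29.1 -111.8   -0. ] -> 3 rows of [0.0324, -0.1242, -0.0]
 shift mm [  0.   -0.  139.6] -> 4 rows of [0.0, -0.0, 0.1163]
```

>>> {"method": "apply_moves", "body": {
  "xyz": [
    [0,0,-0.135],
    [0.0324,-0.124,0],
    [0.0324,-0.124,0],
    [0.0324,-0.124,0],
    [0,0,0.13],
    [0,0,0.13],
    [0,0,0.09],
    [0,0,0]
  ],
  "rot": [
    [0,0,0],
    [0,0,0],
    [0,0,0],
    [0,0,0],
    [0,0,0],
    [0,0,0],
    [0,0,0],
    [0,0,0]
  ],
  "hand": [-1,-1,-1,-1,-1,-1,-1,-1]
}}

```text
clock: 42.72
position: [0.4442, 0.2155, 0.0929]
ee_rot: [0.001, 0.998, -0.063, -0.002]
contact_force: [-0.1, -0.5, -1.2]
width: 0.025
gripper_force: 45.6
```

>>> {"method": "apply_moves", "body": {
  "xyz": [
    [0,0,0],
    [0,0,0],
    [0,0,0]
  ],
  "rot": [
    [0,0,0],
    [0,0,0],
    [0,0,0]
  ],
  "hand": [-1,-1,-1]
}}

```text
clock: 43.1
position: [0.4466, 0.2163, 0.0958]
ee_rot: [-0.0, 0.998, -0.063, 0.001]
contact_force: [-0.3, -0.2, -0.7]
width: 0.0252
gripper_force: 45.6
```

Run:
```python
from h import *
st(); g=np.load("grasp.npz"); plan(g["p"],q(g["r"]),step=.2)
```

```text
t 43.1 p [0.4466 0.2163 0.0958] yawx -7.23 z [ 0.002  0.001 -1.   ] q [ 18.  16. 108.  -0.  56. 115.] w 0.0252 gf 45.6 F [-0.3 -0.2 -0.7]
 turn deg [-0.03 -0.06 -0.  ] -> 1 rows of [-0.0005, -0.001, -0.0]
 shift mm [-0.8  0.1 35.4] -> 1 rows of [-0.0025, 0.0003, 0.1179]
```

>>> {"method": "apply_moves", "body": {
  "xyz": [
    [0,0,0.05],
    [0,0,0.035],
    [0,0,0.018],
    [0,0,0.01],
    [0,0,0],
    [0,0,0],
    [0,0,0],
    [0,0,0]
  ],
  "rot": [
    [0,0,0],
    [0,0,0],
    [0,0,0],
    [0,0,0],
    [0,0,0],
    [0,0,0],
    [0,0,0],
    [0,0,0]
  ],
  "hand": [-1,-1,-1,-1,-1,-1,-1,-1]
}}

```text
clock: 44.1
position: [0.446, 0.2161, 0.061]
ee_rot: [-0.0, 0.998, -0.063, 0.0]
contact_force: [0.2, -1.0, -1.0]
width: 0.0251
gripper_force: 45.8
```

>>> {"method": "apply_moves", "body": {
  "xyz": [
    [0,0,0],
    [0,0,0],
    [0,0,0],
    [0,0,0],
    [0,0,0],
    [0,0,-0.05],
    [0,0,-0.12],
    [0,0,-0.12]
  ],
  "rot": [
    [0,0,0],
    [0,0,0],
    [0,0,0],
    [0,0,0],
    [0,0,0],
    [0,0,0],
    [0,0,0],
    [0,0,0]
  ],
  "hand": [1,1,1,1,1,1,1,1]
}}

```text
clock: 45.1
position: [0.4457, 0.216, 0.1486]
ee_rot: [0.0, 0.998, -0.063, -0.0]
contact_force: [-0.3, 0.3, -0.6]
width: 0.0854
gripper_force: 0.0
```

>>> {"method": "apply_moves", "body": {
  "xyz": [
    [-0.1,0,-0.12],
    [-0.1,0,-0.1],
    [-0.1,0,0],
    [0,0,0],
    [0,0,0],
    [0,0,0]
  ],
  "rot": [
    [0,0,0],
    [0,0,0],
    [0,0,0],
    [0,0,0],
    [0,0,0],
    [0,0,0]
  ],
  "hand": [1,1,1,1,1,1]
}}

```text
clock: 45.85
position: [0.3576, 0.2273, 0.2135]
ee_rot: [0.0, 0.998, -0.063, -0.0]
contact_force: [-0.0, 1.1, -0.9]
width: 0.0853
gripper_force: 0.0
```

Run:
```python
from h import *
st(); jars(.078)
c=cam("wrist"); s=cam("side")
a=cv2.resize(s["bgr"],(640,400)); cv2.imwrite("pics/fin.png",np.hstack([c["bgr"][0:400,100:500],cv2.resize(s["bgr"][120:330,200:400],(400,400))]))
for b in blobs(c,(8,150,80),(20,255,255),roi=(150,40,330,260),amin=200): print(b[0],[at(c,*p,.085).round(4).tolist() for p in cv2.boxPoints(b[2])])
```

```text
t 45.85 p [0.3576 0.2273 0.2135] yawx -7.26 z [-0. -0. -1.] q [ 23.   3. 105.  -0.  72. 120.] w 0.0853 gf 0.0 F [-0.   1.1 -0.9]
top red (338.9, 183.6) 247.0 [ 0.5456 -0.0897  0.078 ]
top yellow (309.0, 159.3) 268.0 [0.618  0.0035 0.078 ]
top blue (280.3, 181.8) 203.0 [0.5467 0.0892 0.078 ]
side red (308.0, 189.5) 171.0 [ 0.5486 -0.0827  0.078 ]
side yellow (283.0, 209.2) 170.5 [0.6207 0.0092 0.078 ]
side yellow (277.6, 139.8) 178.0 [ 0.6851 -0.3111  0.078 ]
side blue (301.9, 232.7) 191.5 [0.5493 0.0955 0.078 ]
side green (353.9, 199.9) 199.5 [ 0.3931 -0.0532  0.078 ]
(314.5, 115.6) [[0.3889, 0.2387, 0.085], [0.4956, 0.2235, 0.085], [0.4926, 0.1999, 0.085], [0.3855, 0.212, 0.085]]
```

View pics/fin.png

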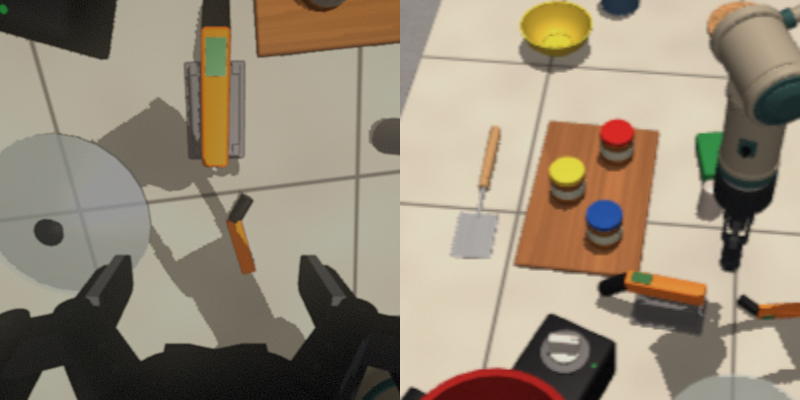

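The thermometer lies in its rest at the same rear corners as before (0.386, 0.212) and (0.389, 0.238). The jars stand upright on the board, the dial is off, and the arm is clear.

```bash
python3 -c "
from rig import job; print(job.sign_off())"
```

```text
the job is handed in; nothing more can be done
None
```

The job is handed in: dial at off; red, yellow and blue jars (no green present) upright on the board; their lids aimed at in order from about 7 cm, over 2 s each; and the thermometer back on its rest. Sign-off gave no verdict.

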